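# Load carrier plates into a bench incubator

## Robot

A 7-joint arm with a two-finger parallel gripper is mounted at the origin on the work surface. World frame = base frame: x ahead of the robot, y to its left, z up, the work surface at z = 0. Lengths are in mm, angles in rad, forces in N, time in s.
With the tool pointing down it reaches from about 400 to 875 mm from the base axis. Payload 4.4 kg.
Tool frame: the origin (TCP) lies midway between the tips of the shut fingers; the grasp point (between the pads) lies 19 mm behind it; z points along the fingers, y is the line along which they close (so a half turn about z gives the same grasp; the last joint's range is limited). The gripper opens to 85 mm and grips with 20 to 120 N. Pads are 22 mm wide; open, the fingers measure 114 mm over their backs; the gripper's body (76 mm by 85 mm) begins 54 mm behind the grasp point. The pads swing forward as they close: fully open they stand 13 mm farther back than shut.
Start: joints at [-1.389, 0.628, 0.038, 1.517, -0.027, 0.996, -0.02], TCP at [159.401, 630.166, 231.313] pointing down, gripper open.
Joint ranges: [-3.06, 3.06], [-0.37, 2.12], [-1.25, 1.32], [0.18, 2.47], [-1.1, 4.24], [0.23, 1.98], [-2.94, 2.94]. Speed limits (rad/s): [2.57, 2.57, 3.14, 3.14, 3.14, 3.14, 3.14].

## Interface

Orientations are given as [roll, pitch, yaw] about the fixed x, y, z axes, in that order (R = Rz(yaw) Ry(pitch) Rx(roll)).
In Python, from cell import telemetry, eyes, ctrl, finder gives the robot as it stands.
- The arm moves only by the tool move_arm, never from a script. Its argument "steps" is a list of rows, each a list of 7 numbers: the turn, a rotation vector about the world's x, y, z in degrees, then the shift along the world's x, y, z in m, then the finger opening in m, from 0 to 0.0854. A call has 1 to 5 rows; each row shifts and turns the commanded pose from where the row before left it; what a row does not reach is not made up. A row lasts 1/10 s, in which the tool goes at most 50 mm and 8.59 degrees, less where a joint would pass 70% of its speed; a pose out of reach is approached as far as the arm can. A call with a gripper value outside its range is refused whole. The fingers move at their own pace and stop on an object; the grip force is fixed at half the most. Time passes only in rows, so rows that do not move let the fingers close. It gives the time, the measured TCP pose, the force, the opening and the grip force at its end, in the units of the state.
- telemetry.read_state(): the state, without advancing time (a new reading comes with each control period).
- eyes.get_image(name): name is "scene" or "top"; returns (picture, depth): 480x640x3 uint8, blue, green, red; 480x640 float32, mm along the optical axis (not along the pixel's ray), 0 where there is no reading.
- eyes.calibration(name): a dict with "fx", "fy", "cx", "cy" (pixels), "position" and "attitude" of the camera in the world. Camera axes: x right, y down, z forward; pixel columns grow to the right and rows downward; lengths in mm; the calibration is good to about 2 mm. A picture is of the moment at which its call begins. calibration takes no time and is no camera call.
- ctrl.finish_job(): hands the job in; it is judged then, once.
Trained networks look in the newest picture that a camera, given by its name, has taken for a name from the list of things; names that differ only in an ending like _2 or _b are one class to them, and where a whole thing is asked for, a point or a joint stands for the part that bears it (a point fixed in the world has none). Each returns a list of dicts, best first, with "confidence" (0 to 1); they miss things now and then, are a little off and sometimes report something else, mostly with a low value. They report only what shows in the picture. A call takes as long as a camera call. They do not tell look-alikes from the thing itself.
- finder.boxes_of(camera, name): "location" ([x, y, z] in mm, in the coordinates of the camera as it stood for that picture, good to about 4 mm: the middle of the surface that is visible of it).
- finder.cut_out(camera, name): "mask" (480x640 bool, what is visible of it).
- finder.pinpoint(camera, name): "location" ([x, y, z] in mm, in the coordinates of the camera as it stood for that picture, good to about 4 mm: a listed point, or the origin of a listed thing).
The state is a dict: "clock": time; "qpos": joint angles; "qd": joint speeds; "tau": joint torques, N m; "eef_pos": TCP position; "tool_rot": TCP orientation; "force": force on the tool from outside, world axes, zero at the start; "torque": the same for the moment, N m; "width": finger opening in mm; "gripper_force": force on a finger pad.
Only numpy, scipy, OpenCV 4.12 (cv2) and the standard library are available. Lean on these libraries where they do the work, as an engineer would, in place of code of your own. Each camera call takes 0.05 s, during which the arm holds its last target. There are 200 camera calls.

## Task

Load the bench incubator: swing its clear hood up past its balance point so that it stays open on its own with nothing holding it, then put every carrier plate that lies on the bench into a bay of its own, one end hooked under the orange lip and the other lowered inside the sill so that the plate lies flat on the bay's floor. When all are seated, shut the hood fully again; leave the bottle, the tip box and the timer where they are.

Things in the scene. Friction and masses are not known exactly. Their poses are not given: they have to be found in the camera images.
- incubator: fixed white box 200 (x) x 290 (y) x 50 mm high; origin: centre of its underside on the bench; x points from its control panel side (near the robot) to its hinge side (far), z up. On its flat top (the deck, 50 mm above the bench) lie four equal bays side by side along y, each with a lip at the near end, a sill at the far end and guides 7 mm high along both sides
- lip (a point): middle of the free edge of the fixed orange lip over the near ends of all bays, at its underside: 13 mm above the deck (lip top 17 mm), at incubator x = -60 mm. The wall that carries the lip is 10 mm further back, inner face at x = -70 mm, so 10 mm of each bay lies under the lip
- sill (a point): middle of the top inner edge of the fixed sill at the far ends of all bays: 7 mm above the deck, at incubator x = +55 mm. A bay is thus 125 mm long inside but only 115 mm open from above
- bay0 (a point): centre of the floor of bay 0 (of 125 x 58 mm), at deck height; axes as the incubator's; bay 0 is at incubator y = -96 mm. Any plate may go in any bay
- bay1 (a point): centre of the floor of bay 1 (of 125 x 58 mm), at deck height; axes as the incubator's; bay 1 is at incubator y = -32 mm. Any plate may go in any bay
- bay2 (a point): centre of the floor of bay 2 (of 125 x 58 mm), at deck height; axes as the incubator's; bay 2 is at incubator y = 32 mm. Any plate may go in any bay
- bay3 (a point): centre of the floor of bay 3 (of 125 x 58 mm), at deck height; axes as the incubator's; bay 3 is at incubator y = 96 mm. Any plate may go in any bay
- hood (a joint): angle of the clear hood in rad: 0 = shut, 1.55 = fully open at its stop. The hood (185 x 282 x 52 mm, 0.4 kg, a top plate and three side walls, open below) turns on a free, lightly damped hinge at the far edge of the deck. It balances at about 1.2 rad: below this it falls shut, above it it falls open and stays there
- hood_hinge (a point): point on the hood's hinge axis, in the middle of its length (incubator x = +88, z = 52 mm); the axis runs along incubator y; turns with the hood
- hood_grip (a point): grip point on the hood's red fin: hood shut, 165 mm nearer than the hinge axis and 76 mm above it, and 24 mm out from the top plate (whose edge is 20 mm nearer). Fin: 36 mm tall, 24 mm (x) x 16 mm (y, thickness), square to the top plate: upright when shut, pointing to the far side when open. Pinched from above along incubator y, it turns between the fingers at every hood angle
- plateA_rib (a point): carrier plate A (absent in some runs: None): aluminium plate 120 (x) x 52 (y) x 6 mm, 0.22 kg, with a blue upright rib along its middle, 60 (x) x 18 (y) mm and 40 mm tall, from 6 to 46 mm above the plate's underside. This point is the centre of the rib, 26 mm above the centre of the underside; x along the plate, z up from it. Either end may go under the lip
- plateB_rib (a point): carrier plate B (absent in some runs: None): aluminium plate 120 (x) x 52 (y) x 6 mm, 0.22 kg, with a blue upright rib along its middle, 60 (x) x 18 (y) mm and 40 mm tall, from 6 to 46 mm above the plate's underside. This point is the centre of the rib, 26 mm above the centre of the underside; x along the plate, z up from it. Either end may go under the lip
- plateC_rib (a point): carrier plate C (absent in some runs: None): aluminium plate 120 (x) x 52 (y) x 6 mm, 0.22 kg, with a blue upright rib along its middle, 60 (x) x 18 (y) mm and 40 mm tall, from 6 to 46 mm above the plate's underside. This point is the centre of the rib, 26 mm above the centre of the underside; x along the plate, z up from it. Either end may go under the lip
- plateD_rib (a point): carrier plate D (absent in some runs: None): aluminium plate 120 (x) x 52 (y) x 6 mm, 0.22 kg, with a blue upright rib along its middle, 60 (x) x 18 (y) mm and 40 mm tall, from 6 to 46 mm above the plate's underside. This point is the centre of the rib, 26 mm above the centre of the underside; x along the plate, z up from it. Either end may go under the lip
- bottle_mid (a point): bystander: amber reagent bottle, 66 mm across, 160 mm tall; the point is half-way up
- tipbox_mid (a point): bystander: blue pipette tip box 85 x 120 x 45 mm with clear cover to 57 mm; the point is half-way up
- timer_mid (a point): bystander: white bench timer 60 x 75 x 30 mm; the point is half-way up
There are look-alikes about, which are no part of the job. What is shaped like the part that bears plateA_rib but green is not meant.

How it is judged (in metres and radians):
On the way, in this order (a step that is already met when the one before it is completed fails the run):
1. the hood stands open on its own, untouched by the robot (value of joint hood above 1.45 rad and contact force between each of the fingers, the arm and hood below 0.3 N), for 0.5 s.
2. with the hood open, every plate lies flat in a bay of its own, one end under the lip (value of joint hood above 1.4 rad and ((x of plateA_rib in the frame of bay0 between -0.005 and 0.005 m and y of plateA_rib in the frame of bay0 between -0.006 and 0.006 m and z of plateA_rib in the frame of bay0 between 0.0235 and 0.0285 m and angle between plateA_rib's own z axis and vertical below 0.04 rad and angle between the x axis of plateA_rib and the x axis of bay0, either way round below 0.08 rad) or (x of plateA_rib in the frame of bay1 between -0.005 and 0.005 m and y of plateA_rib in the frame of bay1 between -0.006 and 0.006 m and z of plateA_rib in the frame of bay1 between 0.0235 and 0.0285 m and angle between plateA_rib's own z axis and vertical below 0.04 rad and angle between the x axis of plateA_rib and the x axis of bay1, either way round below 0.08 rad) or (x of plateA_rib in the frame of bay2 between -0.005 and 0.005 m and y of plateA_rib in the frame of bay2 between -0.006 and 0.006 m and z of plateA_rib in the frame of bay2 between 0.0235 and 0.0285 m and angle between plateA_rib's own z axis and vertical below 0.04 rad and angle between the x axis of plateA_rib and the x axis of bay2, either way round below 0.08 rad) or (x of plateA_rib in the frame of bay3 between -0.005 and 0.005 m and y of plateA_rib in the frame of bay3 between -0.006 and 0.006 m and z of plateA_rib in the frame of bay3 between 0.0235 and 0.0285 m and angle between plateA_rib's own z axis and vertical below 0.04 rad and angle between the x axis of plateA_rib and the x axis of bay3, either way round below 0.08 rad)) and ((x of plateB_rib in the frame of bay0 between -0.005 and 0.005 m and y of plateB_rib in the frame of bay0 between -0.006 and 0.006 m and z of plateB_rib in the frame of bay0 between 0.0235 and 0.0285 m and angle between plateB_rib's own z axis and vertical below 0.04 rad and angle between the x axis of plateB_rib and the x axis of bay0, either way round below 0.08 rad) or (x of plateB_rib in the frame of bay1 between -0.005 and 0.005 m and y of plateB_rib in the frame of bay1 between -0.006 and 0.006 m and z of plateB_rib in the frame of bay1 between 0.0235 and 0.0285 m and angle between plateB_rib's own z axis and vertical below 0.04 rad and angle between the x axis of plateB_rib and the x axis of bay1, either way round below 0.08 rad) or (x of plateB_rib in the frame of bay2 between -0.005 and 0.005 m and y of plateB_rib in the frame of bay2 between -0.006 and 0.006 m and z of plateB_rib in the frame of bay2 between 0.0235 and 0.0285 m and angle between plateB_rib's own z axis and vertical below 0.04 rad and angle between the x axis of plateB_rib and the x axis of bay2, either way round below 0.08 rad) or (x of plateB_rib in the frame of bay3 between -0.005 and 0.005 m and y of plateB_rib in the frame of bay3 between -0.006 and 0.006 m and z of plateB_rib in the frame of bay3 between 0.0235 and 0.0285 m and angle between plateB_rib's own z axis and vertical below 0.04 rad and angle between the x axis of plateB_rib and the x axis of bay3, either way round below 0.08 rad)) and ((x of plateC_rib in the frame of bay0 between -0.005 and 0.005 m and y of plateC_rib in the frame of bay0 between -0.006 and 0.006 m and z of plateC_rib in the frame of bay0 between 0.0235 and 0.0285 m and angle between plateC_rib's own z axis and vertical below 0.04 rad and angle between the x axis of plateC_rib and the x axis of bay0, either way round below 0.08 rad) or (x of plateC_rib in the frame of bay1 between -0.005 and 0.005 m and y of plateC_rib in the frame of bay1 between -0.006 and 0.006 m and z of plateC_rib in the frame of bay1 between 0.0235 and 0.0285 m and angle between plateC_rib's own z axis and vertical below 0.04 rad and angle between the x axis of plateC_rib and the x axis of bay1, either way round below 0.08 rad) or (x of plateC_rib in the frame of bay2 between -0.005 and 0.005 m and y of plateC_rib in the frame of bay2 between -0.006 and 0.006 m and z of plateC_rib in the frame of bay2 between 0.0235 and 0.0285 m and angle between plateC_rib's own z axis and vertical below 0.04 rad and angle between the x axis of plateC_rib and the x axis of bay2, either way round below 0.08 rad) or (x of plateC_rib in the frame of bay3 between -0.005 and 0.005 m and y of plateC_rib in the frame of bay3 between -0.006 and 0.006 m and z of plateC_rib in the frame of bay3 between 0.0235 and 0.0285 m and angle between plateC_rib's own z axis and vertical below 0.04 rad and angle between the x axis of plateC_rib and the x axis of bay3, either way round below 0.08 rad)) and ((x of plateD_rib in the frame of bay0 between -0.005 and 0.005 m and y of plateD_rib in the frame of bay0 between -0.006 and 0.006 m and z of plateD_rib in the frame of bay0 between 0.0235 and 0.0285 m and angle between plateD_rib's own z axis and vertical below 0.04 rad and angle between the x axis of plateD_rib and the x axis of bay0, either way round below 0.08 rad) or (x of plateD_rib in the frame of bay1 between -0.005 and 0.005 m and y of plateD_rib in the frame of bay1 between -0.006 and 0.006 m and z of plateD_rib in the frame of bay1 between 0.0235 and 0.0285 m and angle between plateD_rib's own z axis and vertical below 0.04 rad and angle between the x axis of plateD_rib and the x axis of bay1, either way round below 0.08 rad) or (x of plateD_rib in the frame of bay2 between -0.005 and 0.005 m and y of plateD_rib in the frame of bay2 between -0.006 and 0.006 m and z of plateD_rib in the frame of bay2 between 0.0235 and 0.0285 m and angle between plateD_rib's own z axis and vertical below 0.04 rad and angle between the x axis of plateD_rib and the x axis of bay2, either way round below 0.08 rad) or (x of plateD_rib in the frame of bay3 between -0.005 and 0.005 m and y of plateD_rib in the frame of bay3 between -0.006 and 0.006 m and z of plateD_rib in the frame of bay3 between 0.0235 and 0.0285 m and angle between plateD_rib's own z axis and vertical below 0.04 rad and angle between the x axis of plateD_rib and the x axis of bay3, either way round below 0.08 rad))), for 0.3 s.
At the end, for the whole second after the job is handed in: the hood is shut (within 0.05 rad) and every plate that is present lies in a bay, hooked end under the lip: within 5 mm along and 6 mm across of the bay's centre, its underside within 2.5 mm of the bay floor, level within 0.04 rad and in line with the bay within 0.08 rad (value of joint hood below 0.05 rad and ((x of plateA_rib in the frame of bay0 between -0.005 and 0.005 m and y of plateA_rib in the frame of bay0 between -0.006 and 0.006 m and z of plateA_rib in the frame of bay0 between 0.0235 and 0.0285 m and angle between plateA_rib's own z axis and vertical below 0.04 rad and angle between the x axis of plateA_rib and the x axis of bay0, either way round below 0.08 rad) or (x of plateA_rib in the frame of bay1 between -0.005 and 0.005 m and y of plateA_rib in the frame of bay1 between -0.006 and 0.006 m and z of plateA_rib in the frame of bay1 between 0.0235 and 0.0285 m and angle between plateA_rib's own z axis and vertical below 0.04 rad and angle between the x axis of plateA_rib and the x axis of bay1, either way round below 0.08 rad) or (x of plateA_rib in the frame of bay2 between -0.005 and 0.005 m and y of plateA_rib in the frame of bay2 between -0.006 and 0.006 m and z of plateA_rib in the frame of bay2 between 0.0235 and 0.0285 m and angle between plateA_rib's own z axis and vertical below 0.04 rad and angle between the x axis of plateA_rib and the x axis of bay2, either way round below 0.08 rad) or (x of plateA_rib in the frame of bay3 between -0.005 and 0.005 m and y of plateA_rib in the frame of bay3 between -0.006 and 0.006 m and z of plateA_rib in the frame of bay3 between 0.0235 and 0.0285 m and angle between plateA_rib's own z axis and vertical below 0.04 rad and angle between the x axis of plateA_rib and the x axis of bay3, either way round below 0.08 rad)) and ((x of plateB_rib in the frame of bay0 between -0.005 and 0.005 m and y of plateB_rib in the frame of bay0 between -0.006 and 0.006 m and z of plateB_rib in the frame of bay0 between 0.0235 and 0.0285 m and angle between plateB_rib's own z axis and vertical below 0.04 rad and angle between the x axis of plateB_rib and the x axis of bay0, either way round below 0.08 rad) or (x of plateB_rib in the frame of bay1 between -0.005 and 0.005 m and y of plateB_rib in the frame of bay1 between -0.006 and 0.006 m and z of plateB_rib in the frame of bay1 between 0.0235 and 0.0285 m and angle between plateB_rib's own z axis and vertical below 0.04 rad and angle between the x axis of plateB_rib and the x axis of bay1, either way round below 0.08 rad) or (x of plateB_rib in the frame of bay2 between -0.005 and 0.005 m and y of plateB_rib in the frame of bay2 between -0.006 and 0.006 m and z of plateB_rib in the frame of bay2 between 0.0235 and 0.0285 m and angle between plateB_rib's own z axis and vertical below 0.04 rad and angle between the x axis of plateB_rib and the x axis of bay2, either way round below 0.08 rad) or (x of plateB_rib in the frame of bay3 between -0.005 and 0.005 m and y of plateB_rib in the frame of bay3 between -0.006 and 0.006 m and z of plateB_rib in the frame of bay3 between 0.0235 and 0.0285 m and angle between plateB_rib's own z axis and vertical below 0.04 rad and angle between the x axis of plateB_rib and the x axis of bay3, either way round below 0.08 rad)) and ((x of plateC_rib in the frame of bay0 between -0.005 and 0.005 m and y of plateC_rib in the frame of bay0 between -0.006 and 0.006 m and z of plateC_rib in the frame of bay0 between 0.0235 and 0.0285 m and angle between plateC_rib's own z axis and vertical below 0.04 rad and angle between the x axis of plateC_rib and the x axis of bay0, either way round below 0.08 rad) or (x of plateC_rib in the frame of bay1 between -0.005 and 0.005 m and y of plateC_rib in the frame of bay1 between -0.006 and 0.006 m and z of plateC_rib in the frame of bay1 between 0.0235 and 0.0285 m and angle between plateC_rib's own z axis and vertical below 0.04 rad and angle between the x axis of plateC_rib and the x axis of bay1, either way round below 0.08 rad) or (x of plateC_rib in the frame of bay2 between -0.005 and 0.005 m and y of plateC_rib in the frame of bay2 between -0.006 and 0.006 m and z of plateC_rib in the frame of bay2 between 0.0235 and 0.0285 m and angle between plateC_rib's own z axis and vertical below 0.04 rad and angle between the x axis of plateC_rib and the x axis of bay2, either way round below 0.08 rad) or (x of plateC_rib in the frame of bay3 between -0.005 and 0.005 m and y of plateC_rib in the frame of bay3 between -0.006 and 0.006 m and z of plateC_rib in the frame of bay3 between 0.0235 and 0.0285 m and angle between plateC_rib's own z axis and vertical below 0.04 rad and angle between the x axis of plateC_rib and the x axis of bay3, either way round below 0.08 rad)) and ((x of plateD_rib in the frame of bay0 between -0.005 and 0.005 m and y of plateD_rib in the frame of bay0 between -0.006 and 0.006 m and z of plateD_rib in the frame of bay0 between 0.0235 and 0.0285 m and angle between plateD_rib's own z axis and vertical below 0.04 rad and angle between the x axis of plateD_rib and the x axis of bay0, either way round below 0.08 rad) or (x of plateD_rib in the frame of bay1 between -0.005 and 0.005 m and y of plateD_rib in the frame of bay1 between -0.006 and 0.006 m and z of plateD_rib in the frame of bay1 between 0.0235 and 0.0285 m and angle between plateD_rib's own z axis and vertical below 0.04 rad and angle between the x axis of plateD_rib and the x axis of bay1, either way round below 0.08 rad) or (x of plateD_rib in the frame of bay2 between -0.005 and 0.005 m and y of plateD_rib in the frame of bay2 between -0.006 and 0.006 m and z of plateD_rib in the frame of bay2 between 0.0235 and 0.0285 m and angle between plateD_rib's own z axis and vertical below 0.04 rad and angle between the x axis of plateD_rib and the x axis of bay2, either way round below 0.08 rad) or (x of plateD_rib in the frame of bay3 between -0.005 and 0.005 m and y of plateD_rib in the frame of bay3 between -0.006 and 0.006 m and z of plateD_rib in the frame of bay3 between 0.0235 and 0.0285 m and angle between plateD_rib's own z axis and vertical below 0.04 rad and angle between the x axis of plateD_rib and the x axis of bay3, either way round below 0.08 rad))); the robot touches nothing.
It fails at once if a bystander (bottle, tip box, timer) is shifted more than 30 mm or tipped (distance of any of bottle_mid, tipbox_mid, timer_mid from where it was at the start of the episode above 0.03 m or angle between any of bottle_mid, tipbox_mid, timer_mid's own z axis and vertical above 0.3 rad).
Of plateA, plateB, plateC, plateD only 3 to 4 are there at a start; the rules pass over those that are not, and their reading is None.
At some moment in a run one of plateA, plateB, plateC, plateD may be knocked a few centimetres aside while the robot is not near it.
Once in a run the grip may slacken for a moment while it holds something.
It also fails if it takes over 208 s, if anything falls off the work surface, if the arm or the gripper's body presses on something with over 40 N, if the wrist force passes 120 N, or if a joint passes its speed limit or range.

## Working session

There is one attempt and no reset: what is moved stays moved. The work goes in short steps, Python scripts to look and compute and a tool call to move; the robot and the scene stay as the last step left them, time stands still between calls to the robot, and variables do not carry over. Pictures are saved under pics/ and viewed, at most 14 in all, crops included, and the job is handed in when it is done.

Besides the shell and the picture viewer there is one more tool, called after ">>>" as a command line: name --pt "numbers of a row" for each row, then --argument value for the rest. move_arm: Moves the arm, as the interface text tells. Its arguments: {"type":"object","properties":{"steps":{"type":"array"}},"required":["steps"]}

```bash
ls; mkdir -p pics; cat > h.py <<'E'
import numpy as np, cv2
from scipy.spatial.transform import Rotation as R
from cell import telemetry, eyes, ctrl, finder
def cam(n):
    c=eyes.calibration(n); a=np.array(c["attitude"],float)
    M=a if a.shape==(3,3) else (R.from_euler('xyz',a).as_matrix() if a.size==3 else R.from_quat(a).as_matrix())
    return c,M,np.array(c["position"],float)
def w(n,p):
    c,M,t=cam(n); return M@np.array(p,float)+t
def pts(n,d):
    c,M,t=cam(n); v,u=np.mgrid[:480,:640]
    P=np.stack([(u-c["cx"])/c["fx"]*d,(v-c["cy"])/c["fy"]*d,d],-1)
    return P@M.T+t
E
python3 - <<'E'
from h import *
print(telemetry.read_state())
for n in("top","scene"):
    print(n,eyes.calibration(n)); im,d=eyes.get_image(n); cv2.imwrite(f"pics/{n}0.png",im); np.save(f"{n}0.npy",d)
    for k in("incubator","hood_grip","hood_hinge","plateA_rib"):
        print(k,[(w(n,r["location"]).round(),round(r["confidence"],2)) for r in finder.pinpoint(n,k)])
E
```

```text
pics
{'clock': 0.0, 'qpos': array([-1.38879954,  0.62932721,  0.03842242,  1.5183523 , -0.02703196,
        0.99629619, -0.02002885]), 'qd': array([-0.00154133,  0.00059057, -0.00061668, -0.00081934, -0.00029723,
        0.00231668,  0.00126174]), 'tau': array([ 2.98639297e-04, -5.63406909e+01,  1.22630686e+00, -1.93436265e+01,
        1.09468948e-02,  1.06734046e-02,  1.23699783e-05]), 'eef_pos': array([159.22515446, 629.56262466, 230.40599635]), 'tool_rot': array([-3.13972643e+00, -1.48932721e-05,  2.89376577e+00]), 'force': array([-0.52688071, -0.74072395,  0.30429921]), 'torque': array([ 0.02742022,  0.01000765, -0.02149547]), 'gripper_force': 0.0, 'width': 85.5297116794146}
top {'fx': 448.72228736141903, 'fy': 448.72228736141903, 'cx': 332.26449025406595, 'cy': 241.0752846993381, 'position': array([ 410.44332195,  -18.05591248, 1230.042979  ]), 'attitude': array([-3.02571846, -0.01154083, -1.56523629])}
incubator [(array([484., 179.,   4.]), 0.95), (array([ 508., -212.,   25.]), 0.52)]
hood_grip [(array([403., 187., 130.]), 0.72)]
hood_hinge []
plateA_rib [(array([ 512., -431.,   25.]), 0.91), (array([ 371., -542.,   29.]), 0.9)]
scene {'fx': 556.2488264094931, 'fy': 556.2488264094931, 'cx': 320.40636463975744, 'cy': 243.76962420142877, 'position': array([1263.96563572, -808.76391505, 1190.73147637]), 'attitude': array([-2.37362562,  0.01227403,  0.71709287])}
incubator [(array([488., 178.,   2.]), 0.88), (array([492., 493.,  20.]), 0.43)]
hood_grip [(array([409., 182., 130.]), 0.91)]
hood_hinge []
plateA_rib [(array([ 368., -542.,   24.]), 0.86), (array([ 512., -425.,   25.]), 0.78)]
```

View pics/top0.png

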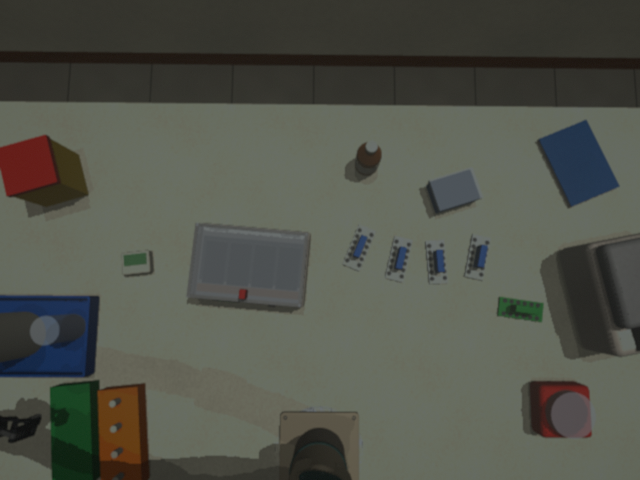

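View pics/scene0.png

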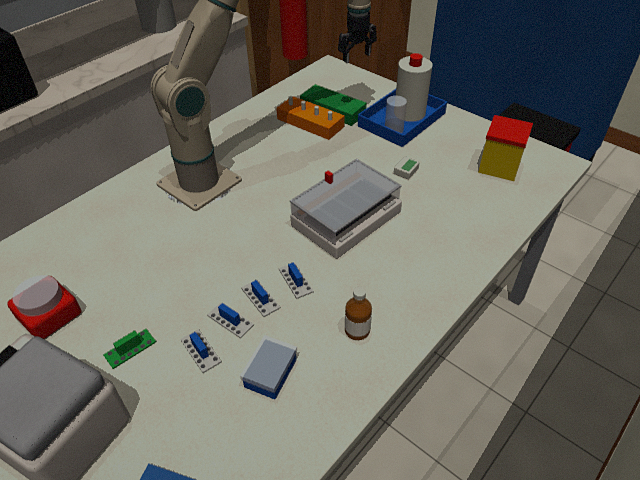

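```bash
cat >> h.py <<'E'
def plates(n="top",im=None,d=None):
    """blue ribs: list of x,y,yaw(deg, mod 180),zmax"""
    if im is None: im,d=eyes.get_image(n)
    P=pts(n,d); b=im.astype(int)
    m=((b[...,0]>b[...,2]*1.5+15)&(P[...,2]>22)&(P[...,2]<170)&(d>0)&(P[...,0]>250)&(P[...,0]<700)&(P[...,1]>-560)&(P[...,1]<400)).astype(np.uint8)
    k,l,s,c=cv2.connectedComponentsWithStats(m); out=[]
    for i in range(1,k):
        if s[i,4]<25: continue
        q=P[l==i]; z=np.percentile(q[:,2],90); q=q[q[:,2]>z-12]
        r=cv2.minAreaRect(q[:,:2].astype(np.float32)); bx=cv2.boxPoints(r)
        e=max(bx[1]-bx[0],bx[2]-bx[1],key=np.linalg.norm)
        out.append((np.round(r[0],1),np.round(r[1],0),round(np.degrees(np.arctan2(e[1],e[0]))%180,1),round(z),len(q),np.round(c[i])))
    return out
E
python3 - <<'E'
from h import *
for n in("top","scene"):
    im=cv2.imread(f"pics/{n}0.png"); d=np.load(f"{n}0.npy")
    for r in plates(n,im,d): print(n,*r)
    P=pts(n,d); m=(d>0)&(P[...,0]>330)&(P[...,0]<650)&(P[...,1]>0)&(P[...,1]<350)
    print(np.histogram(P[m][:,2],bins=np.arange(-10,160,8)))
    print("bench z",np.median(P[(d>0)&(P[...,0]>300)&(P[...,0]<400)&(P[...,1]>-150)&(P[...,1]<0)][:,2]))
    for lo,hi in((10,48),(44,56),(92,108),(10,108)):
        q=P[m&(P[...,2]>lo)&(P[...,2]<hi)][:,:2].astype(np.float32)
        print(lo,hi,len(q),cv2.minAreaRect(q) if len(q) else 0)
    for k in("incubator","hood","plateA_rib","plateB_rib"):
        for r in finder.cut_out(n,k):
            q=P[r["mask"]&(d>0)]; print(k,round(r["confidence"],2),r["mask"].sum(),cv2.minAreaRect(q[:,:2].astype(np.float32)),np.percentile(q[:,2],[5,50,95]).round())
im=cv2.imread("pics/top0.png"); cv2.imwrite("pics/crop0.png",cv2.resize(im[205:335,170:560],None,fx=2,fy=2,interpolation=2))
E
```

```text
top [ 535.8 -103.9] [14. 56.] 157.9 50 113 [360. 246.]
top [ 505.5 -212.4] [15. 56.] 166.7 50 123 [401. 258.]
top [ 511.4 -429.8] [17. 56.] 169.7 50 116 [482. 256.]
top [ 499.7 -316.1] [53. 16.] 2.1 50 113 [440. 260.]
(array([ 622, 5417,  168,   10,   11,   37,   68,  194,    9,    3,    0,
          0,    0,  530, 7795,  134,    5,    7,   47,   21,    0]), array([-10,  -2,   6,  14,  22,  30,  38,  46,  54,  62,  70,  78,  86,
        94, 102, 110, 118, 126, 134, 142, 150, 158]))
bench z 1.1991111204022218
10 48 185 ((498.3907165527344, 174.99273681640625), (282.79180908203125, 242.10923767089844), 86.04522705078125)
44 56 229 ((483.81732177734375, 177.2775115966797), (282.6386413574219, 199.873046875), 85.35948944091797)
92 108 7531 ((481.04736328125, 181.40452575683594), (286.8518981933594, 187.4873046875), 85.2802505493164)
10 108 7871 ((499.5671691894531, 178.64208984375), (288.8466491699219, 242.07164001464844), 85.13395690917969)
incubator 0.74 8966 ((485.7843017578125, 196.2890625), (323.35589599609375, 214.28924560546875), 84.5443344116211) [100. 105. 109.]
hood 0.57 8545 (
[... 1385 characters left out ...]
78076171875, 193.728271484375), 85.63563537597656)
10 108 5991 ((513.2089233398438, 170.6176300048828), (312.505615234375, 256.7396240234375), 85.56097412109375)
incubator 0.63 6829 ((440.2981262207031, 235.89617919921875), (399.1411437988281, 314.5114440917969), 85.04320526123047) [ 21. 103. 109.]
hood 0.68 4743 ((440.363525390625, 237.85650634765625), (400.21771240234375, 287.30322265625), 85.46854400634766) [ 69. 105. 110.]
plateA_rib 0.87 1060 ((362.4790344238281, -539.9497680664062), (125.22711181640625, 79.22726440429688), 81.92192840576172) [ 2.  9. 48.]
plateA_rib 0.76 907 ((513.4951171875, -429.3917236328125), (54.53037643432617, 131.84640502929688), 76.46784973144531) [ 3.  8. 48.]
```

View pics/crop0.png

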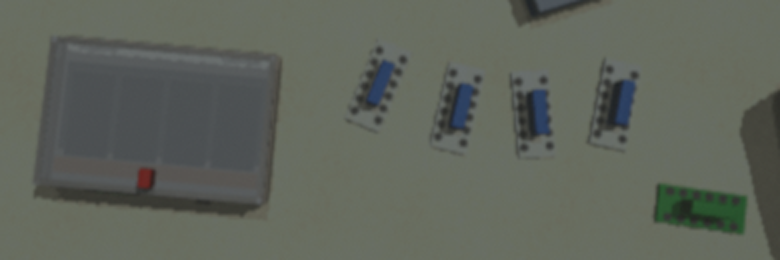

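The enlarged crop shows four white plates with blue ribs, at full-picture pixels (360,246), (401,258), (440,260) and (482,256). These fit the description. The green one at (520,308) is the look-alike. The red fin is at about (242,295). I'll start with the hood.

>>> move_arm --pt "0 0 1.9 0.0225 -0.0405 0 0.085" --pt "0 0 1.9 0.0225 -0.0405 0 0.085" --pt "0 0 1.9 0.0225 -0.0405 0 0.085" --pt "0 0 1.9 0.0225 -0.0405 0 0.085" --pt "0 0 1.9 0.0225 -0.0405 0 0.085"

```text
clock: 1.4
eef_pos: [272.7, 426.1, 231.5]
tool_rot: [3.141, 0.0, 3.061]
force: [1.7, -0.0, 0.1]
width: 84.9
gripper_force: 0.0
```

>>> move_arm --pt "0 0 0 0.0225 -0.0405 0 0.06" --pt "0 0 0 0.0225 -0.0405 0 0.06" --pt "0 0 0 0.0225 -0.0405 0 0.06" --pt "0 0 0 0.0225 -0.0405 0 0.06" --pt "0 0 0 0.0225 -0.0405 0 0.06"

```text
clock: 1.9
eef_pos: [385.3, 223.6, 231.7]
tool_rot: [3.141, 0.001, 3.06]
force: [0.7, 0.8, -0.7]
width: 59.9
gripper_force: 0.0
```

>>> move_arm --pt "0 0 0 0.0225 -0.04 0 0.06" --pt "0 0 0 0 0 0 0.06" --pt "0 0 0 0 0 0 0.06"

```text
clock: 2.2
eef_pos: [407.4, 184.4, 231.5]
tool_rot: [3.141, 0.0, 3.056]
force: [-0.4, 0.0, -0.8]
width: 60.0
gripper_force: 0.0
```

>>> move_arm --pt "0 0 0 0 0 -0.04 0.06" --pt "0 0 0 0 0 -0.04 0.06" --pt "0 0 0 0 0 -0.025 0.06" --pt "0 0 0 0 0 -0.013 0.06" --pt "0 0 0 0 0 0 0.06"

```text
clock: 2.7
eef_pos: [404.9, 186.5, 111.7]
tool_rot: [-3.14, -0.004, 3.063]
force: [-0.3, 0.5, 0.5]
width: 60.1
gripper_force: 0.0
```

>>> move_arm --pt "0 0 0 0 0 0 0.01" --pt "0 0 0 0 0 0 0.01" --pt "0 0 0 0 0 0 0.01" --pt "0 0 0 0 0 0 0.01" --pt "0 0 0 0 0 0 0.01"

```text
clock: 3.2
eef_pos: [407.6, 187.6, 114.5]
tool_rot: [3.138, 0.002, 3.061]
force: [-1.1, 4.8, 4.3]
width: 14.7
gripper_force: 59.1
```

```bash
python3 - <<'E'
import numpy as np
# waypoints of grip relative to start along arc, per-row, world, yaw -4.7
a0=np.arctan2(76,-165); r=181.7; y=np.radians(-4.7)
th=np.linspace(0,1.38,17); p=np.c_[r*np.cos(a0-th),r*np.sin(a0-th)]
for t,(dx,dz) in zip(th[1:],np.diff(p,axis=0)): print(round(t,2),np.round([dx*np.cos(y),dx*np.sin(y),dz],1))
E
```

```text
0.09 [ 7.1 -0.6 13.9]
0.17 [ 8.3 -0.7 13.3]
0.26 [ 9.4 -0.8 12.5]
0.34 [10.5 -0.9 11.6]
0.43 [11.4 -0.9 10.7]
0.52 [12.3 -1.   9.7]
0.6 [13.1 -1.1  8.6]
0.69 [13.8 -1.1  7.4]
0.78 [14.3 -1.2  6.2]
0.86 [14.8 -1.2  4.9]
0.95 [15.2 -1.2  3.6]
1.03 [15.4 -1.3  2.3]
1.12 [15.6 -1.3  1. ]
1.21 [15.6 -1.3 -0.4]
1.29 [15.5 -1.3 -1.7]
1.38 [15.3 -1.3 -3.1]
```

>>> move_arm --pt "0 0 0 0.0071 -0.0006 0.0139 0.01" --pt "0 0 0 0.0083 -0.0007 0.0133 0.01" --pt "0 0 0 0.0094 -0.0008 0.0125 0.01" --pt "0 0 0 0.0105 -0.0009 0.0116 0.01" --pt "0 0 0 0.0114 -0.0009 0.0107 0.01"

```text
clock: 3.7
eef_pos: [454.3, 183.7, 175.9]
tool_rot: [3.138, 0.001, 3.061]
force: [4.7, 6.3, -14.0]
width: 14.4
gripper_force: 58.6
```

>>> move_arm --pt "0 0 0 0.0123 -0.001 0.0097 0.01" --pt "0 0 0 0.0131 -0.0011 0.0086 0.01" --pt "0 0 0 0.0138 -0.0011 0.0074 0.01" --pt "0 0 0 0.0143 -0.0012 0.0062 0.01" --pt "0 0 0 0.0148 -0.0012 0.0049 0.01"

```text
clock: 4.2
eef_pos: [519.4, 178.4, 212.1]
tool_rot: [3.139, -0.005, 3.061]
force: [-2.4, 5.6, -5.2]
width: 15.0
gripper_force: 59.1
```

>>> move_arm --pt "0 0 0 0.0152 -0.0012 0.0036 0.01" --pt "0 0 0 0.0154 -0.0013 0.0023 0.01" --pt "0 0 0 0.0156 -0.0013 0.001 0.01" --pt "0 0 0 0.0156 -0.0013 -0.0004 0.01" --pt "0 0 0 0.0155 -0.0013 -0.0017 0.01"

```text
clock: 4.7
eef_pos: [598.2, 171.9, 218.2]
tool_rot: [3.138, -0.002, 3.061]
force: [-3.6, 4.4, 4.2]
width: 14.8
gripper_force: 61.1
```

>>> move_arm --pt "0 0 0 0.0153 -0.0013 -0.0031 0.01" --pt "0 0 0 0.01 -0.0008 -0.003 0.01" --pt "0 0 0 0 0 0 0.01"

```text
clock: 5.0
eef_pos: [625.8, 169.7, 212.4]
tool_rot: [3.137, 0.002, 3.06]
force: [0.1, 3.4, 7.0]
width: 14.9
gripper_force: 62.5
```

>>> move_arm --pt "0 0 0 0 0 0 0.05" --pt "0 0 0 0 0 0 0.05" --pt "0 0 0 0 0 0.02 0.05" --pt "0 0 0 0 0 0.04 0.05" --pt "0 0 0 0 0 0.04 0.05"

```text
clock: 5.5
eef_pos: [623.7, 166.2, 311.4]
tool_rot: [-3.14, -0.002, 3.059]
force: [0.6, 0.5, 0.2]
width: 50.2
gripper_force: 0.0
```

>>> move_arm --pt "0 0 0 0 0 0.02 0.07" --pt "0 0 0 -0.02 -0.045 0 0.07" --pt "0 0 0 -0.02 -0.045 0 0.07" --pt "0 0 0 -0.02 -0.045 0 0.07" --pt "0 0 0 -0.02 -0.045 0 0.07"

```text
clock: 6.0
eef_pos: [543.0, -15.1, 331.0]
tool_rot: [-3.141, 0.0, 3.059]
force: [0.7, -0.9, -1.2]
width: 69.9
gripper_force: 0.0
```

>>> move_arm --pt "0 0 0 -0.02 -0.045 0 0.07" --pt "0 0 0 -0.02 -0.045 0 0.07" --pt "0 0 0 0 0 0 0.07"

```text
clock: 6.3
eef_pos: [500.5, -111.4, 331.4]
tool_rot: [-3.137, -0.001, 3.047]
force: [0.0, 0.2, 0.5]
width: 69.9
gripper_force: 0.0
```

```bash
python3 - <<'E'
from h import *
for n in("top","scene"):
    im,d=eyes.get_image(n); cv2.imwrite(f"pics/{n}1.png",im); np.save(f"{n}1.npy",d)
    for r in plates(n,im,d): print(n,*r)
    for k in("incubator","lip","sill","bay0","bay1","bay2","bay3"):
        print(k,[(w(n,r["location"]).round(),round(r["confidence"],2)) for r in finder.pinpoint(n,k)])
    P=pts(n,d); b=im.astype(int); m=(d>0)&(b[...,2]>b[...,0]*1.6+15)&(P[...,0]>330)&(P[...,0]<650)&(P[...,1]>0)&(P[...,1]<350)&(P[...,2]>55)&(P[...,2]<80)
    print("lip",m.sum(),cv2.minAreaRect(P[m][:,:2].astype(np.float32)),np.median(P[m][:,2]))
    m=(d>0)&(P[...,0]>330)&(P[...,0]<650)&(P[...,1]>0)&(P[...,1]<350)&(P[...,2]>45)&(P[...,2]<80)
    print("box",cv2.minAreaRect(P[m][:,:2].astype(np.float32)))
    cv2.imwrite(f"pics/crop1{n}.png",cv2.resize(im[200:330,170:340] if n=="top" else im[130:270,270:420],None,fx=4,fy=4,interpolation=2))
E
```

```text
top [ 511.6 -428.6] [16. 56.] 165.2 50 120 [482. 256.]
top [ 495.5 -318.8] [14. 50.] 176.1 50 69 [441. 264.]
incubator [(array([482., 183.,   1.]), 0.8), (array([427., 187.,  62.]), 0.48)]
lip [(array([425., 188.,  63.]), 0.78)]
sill [(array([544., 176.,  57.]), 0.91)]
bay0 [(array([475., 150.,  54.]), 0.97), (array([479., 212.,  46.]), 0.85), (array([487., 277.,  49.]), 0.85), (array([471.,  84.,  49.]), 0.58), (array([641., 167., 217.]), 0.33)]
bay1 [(array([475., 150.,  54.]), 0.97), (array([479., 212.,  46.]), 0.85), (array([487., 277.,  49.]), 0.85), (array([471.,  84.,  49.]), 0.58), (array([641., 167., 217.]), 0.33)]
bay2 [(array([475., 150.,  54.]), 0.97), (array([479., 212.,  46.]), 0.85), (array([487., 277.,  49.]), 0.85), (array([471.,  84.,  49.]), 0.58), (array([641., 167., 217.]), 0.33)]
bay3 [(array([475., 150.,  54.]), 0.97), (array([479., 212.,  46.]), 0.85), (array([487., 277.,  49.]), 0.85), (array([471.,  84.,  49.]), 0.58), (array([641., 167., 217.]), 0.33)]
lip 726 ((415.3279113769531, 187.88296508789062), (260.0790710449219, 18.533836364746094), 85.376770019531
[... 649 characters left out ...]
ray([493., 277.,  52.]), 0.56)]
bay1 [(array([470.,  88.,  51.]), 0.98), (array([480., 214.,  51.]), 0.8), (array([477., 151.,  49.]), 0.77), (array([493., 277.,  52.]), 0.56)]
bay2 [(array([470.,  88.,  51.]), 0.98), (array([480., 214.,  51.]), 0.8), (array([477., 151.,  49.]), 0.77), (array([493., 277.,  52.]), 0.56)]
bay3 [(array([470.,  88.,  51.]), 0.98), (array([480., 214.,  51.]), 0.8), (array([477., 151.,  49.]), 0.77), (array([493., 277.,  52.]), 0.56)]
lip 403 ((418.55743408203125, 186.78158569335938), (266.1789245605469, 26.12055206298828), 85.07977294921875) 68.49343007142511
box ((508.655517578125, 178.28366088867188), (294.15277099609375, 244.87205505371094), 85.38912200927734)
```

View pics/crop1top.png

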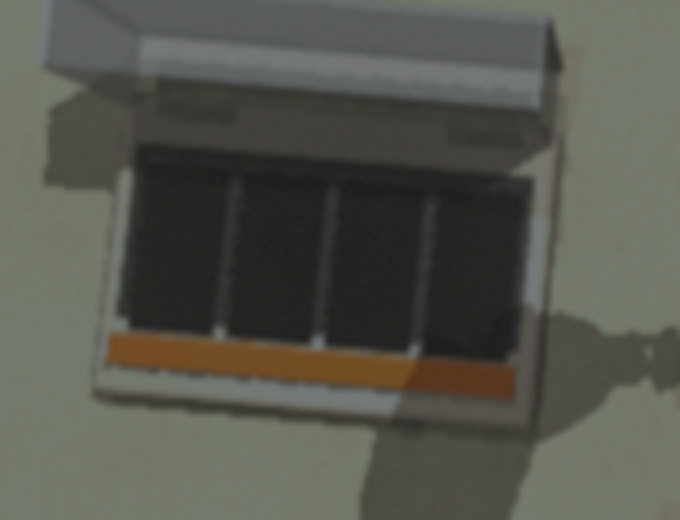

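The crop shows the hood standing open, four empty bays at crop x of about 175, 280, 375 and 475, and the orange lip along crop y of about 365. Next is the first plate, at about (538,-105) with yaw of about 157°.

>>> move_arm --pt "0 0 -6 0.0125 0.002 -0.047 0.07" --pt "0 0 -6 0.0125 0.002 -0.047 0.07" --pt "0 0 -6 0.0125 0.002 -0.047 0.07" --pt "0 0 0 0 0 -0.045 0.07" --pt "0 0 0 0 0 0 0.07"

```text
clock: 7.6
eef_pos: [537.6, -95.8, 139.5]
tool_rot: [-3.138, -0.012, 2.746]
force: [-0.6, 0.1, 0.3]
width: 70.0
gripper_force: 0.0
```

```bash
python3 - <<'E'
from h import *
for r in plates("scene"): print(*r)
s=telemetry.read_state(); print(s["eef_pos"],s["tool_rot"])
E
```

```text
[ 539.2 -106.7] [18. 61.] 156.3 50 126 [295. 273.]
[ 510.2 -214.7] [19. 62.] 164.1 50 136 [259. 291.]
[ 501.8 -318.3] [62. 19.] 2.8 50 149 [229. 313.]
[ 517.1 -431.1] [19. 63.] 167.8 50 166 [198. 344.]
[ 686.  -425.8] [28.  3.] 17.8 33 25 [248. 384.]
[539.85534159 -96.51918248 142.74153578] [-3.13975475 -0.00639646  2.74566625]
```

>>> move_arm --pt "0 0 0 -0.001 -0.009 -0.045 0.07" --pt "0 0 0 0 0 -0.045 0.07" --pt "0 0 0 0 0 -0.025 0.07" --pt "0 0 0 0 0 -0.012 0.07" --pt "0 0 0 0 0 0 0.07"

```text
clock: 8.15
eef_pos: [541.9, -106.1, 18.7]
tool_rot: [3.141, 0.001, 2.745]
force: [0.3, -0.6, -0.2]
width: 69.8
gripper_force: 0.0
```

>>> move_arm --pt "0 0 0 0 0 0 0.01" --pt "0 0 0 0 0 0 0.01" --pt "0 0 0 0 0 0 0.01" --pt "0 0 0 0 0 0 0.01" --pt "0 0 0 0 0 0 0.01"

```text
clock: 8.65
eef_pos: [541.9, -106.0, 19.2]
tool_rot: [3.141, 0.002, 2.746]
force: [-0.8, -0.6, 7.8]
width: 16.8
gripper_force: 60.2
```

>>> move_arm --pt "0 0 0 0 0 0 0.035" --pt "0 0 0 0 0 -0.005 0.035" --pt "0 0 0 0 0 0 0.01" --pt "0 0 0 0 0 0 0.01" --pt "0 0 0 0 0 0 0.01"

```text
clock: 9.15
eef_pos: [540.7, -105.8, 12.4]
tool_rot: [-3.141, -0.001, 2.745]
force: [-0.6, -0.1, -2.0]
width: 17.1
gripper_force: 58.6
```

>>> move_arm --pt "0 0 0 0 0 0.015 0.01" --pt "0 0 6 -0.01 0 0.035 0.01" --pt "0 0 6 -0.01 0 0.04 0.01" --pt "0 0 6 -0.01 0.01 0.04 0.01" --pt "0 0 0 -0.01 0.02 0.016 0.01"

```text
clock: 9.65
eef_pos: [502.3, -78.0, 163.1]
tool_rot: [-3.14, 0.006, 3.058]
force: [0.9, 0.5, -3.1]
width: 17.6
gripper_force: 59.1
```

```bash
python3 - <<'E'
from h import *
s=telemetry.read_state(); print(s["eef_pos"],s["tool_rot"],s["width"],s["force"])
im,d=eyes.get_image("scene"); cv2.imwrite("pics/s2.png",im)
for r in plates("scene",im,d): print(*r)
print(plates("top"))
cv2.imwrite("pics/s2c.png",cv2.resize(im[180:380,140:400],None,fx=3,fy=3))
E
```

```text
[502.31532285 -77.96296309 163.06638929] [-3.14009996  0.00646998  3.05805077] 17.60617626147397 [ 0.88402723  0.53458381 -3.10351511]
[ 509.4 -214.4] [19. 62.] 166.1 50 139 [259. 291.]
[ 504.  -318.6] [61. 18.] 5.5 49 151 [229. 313.]
[ 517.2 -430.9] [18. 63.] 168.1 51 163 [198. 344.]
[ 686.1 -425.6] [29.  3.] 16.0 33 28 [248. 384.]
[(array([ 505.4, -212.3]), array([16., 57.]), np.float32(166.3), 50, 132, array([400., 258.])), (array([ 511.4, -428.8]), array([16., 56.]), np.float32(168.1), 50, 119, array([482., 256.])), (array([ 498.6, -316.2]), array([56., 15.]), np.float32(3.3), 50, 123, array([440., 260.]))]
```

View pics/s2c.png

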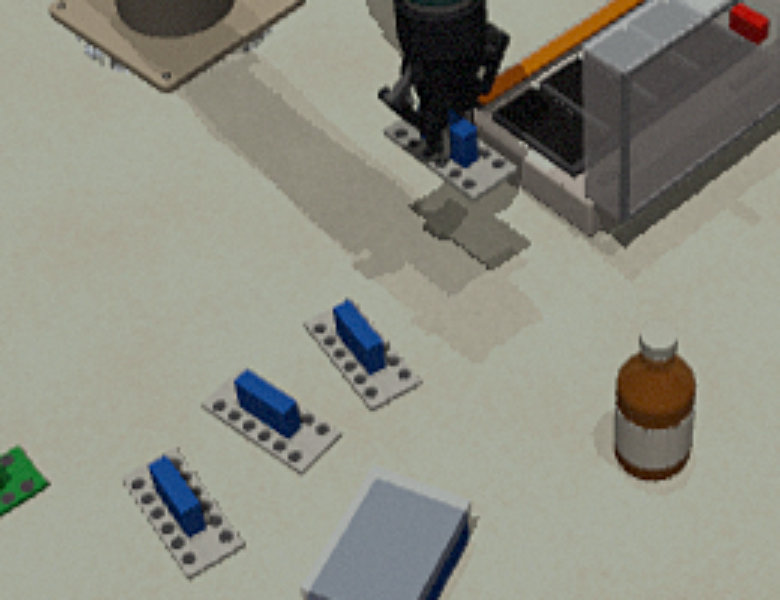

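The crop shows the plate held level at crop (450,150), with the other three still in place.

>>> move_arm --pt "-0.25 -2.99 0 0 0.045 0 0.01" --pt "-0.25 -2.99 0 0 0.045 0 0.01" --pt "-0.25 -2.99 0 0 0.045 0 0.01" --pt "-0.25 -2.99 0 0 0.045 0 0.01" --pt "-0.25 -2.99 0 0 0.045 0 0.01"

```text
clock: 10.25
eef_pos: [500.9, 149.7, 159.1]
tool_rot: [-3.142, 0.264, 3.057]
force: [1.3, 0.7, -2.8]
width: 17.1
gripper_force: 63.4
```

>>> move_arm --pt "0 0 0 0 0.045 0 0.01" --pt "0 0 0 0 0.045 0 0.01" --pt "0 0 0 0 0.039 0 0.01" --pt "0 0 0 0 0 0 0.01" --pt "0 0 0 0 0 0 0.01"

```text
clock: 10.75
eef_pos: [500.2, 278.8, 158.4]
tool_rot: [-3.14, 0.261, 3.062]
force: [-0.1, -0.6, -3.0]
width: 17.0
gripper_force: 63.6
```

```bash
cat >> h.py <<'E'
O=np.array([486,181.5]); YAW=np.radians(-4.7)
def inc(p):
    p=np.array(p,float); q=p[:2]-O; c,s=np.cos(YAW),np.sin(YAW)
    return np.round([c*q[0]+s*q[1],-s*q[0]+c*q[1],p[2]-50],1)
def st():
    s=telemetry.read_state(); print("t",s["clock"],"inc",inc(s["eef_pos"]),"w",s["eef_pos"].round(1),"rpy",np.degrees(s["tool_rot"]).round(1),"F",s["force"].round(1),"wid",round(s["width"],1))
E
python3 - <<'E'
from h import *
st(); im,d=eyes.get_image("top"); P=pts("top",d)
for n in("top","scene"):
    if n=="scene": im,d=eyes.get_image(n); P=pts(n,d)
    for k in("plateA_rib",):
        for r in finder.pinpoint(n,k): print(n,round(r["confidence"],2),inc(w(n,r["location"])))
cv2.imwrite("pics/s3c.png",cv2.resize(im[120:280,260:460],None,fx=4,fy=3.75))
st()
E
```

```text
t 10.75 inc [  6.2  98.1 108.4] w [500.2 278.8 158.4] rpy [-179.9   14.9  175.5] F [-0.1 -0.6 -3. ] wid 17.0
top 0.88 [  72.5 -607.1  -23.9]
top 0.6 [ -57.  -731.9  -25.9]
scene 0.88 [ -55.  -733.6  -23.4]
scene 0.62 [  74.9 -604.8  -23.6]
t 10.95 inc [  7.4  95.4 108.8] w [501.1 276.  158.8] rpy [-179.9   15.   175.1] F [ 0.1  0.6 -2.5] wid 17.0
```

View pics/s3c.png

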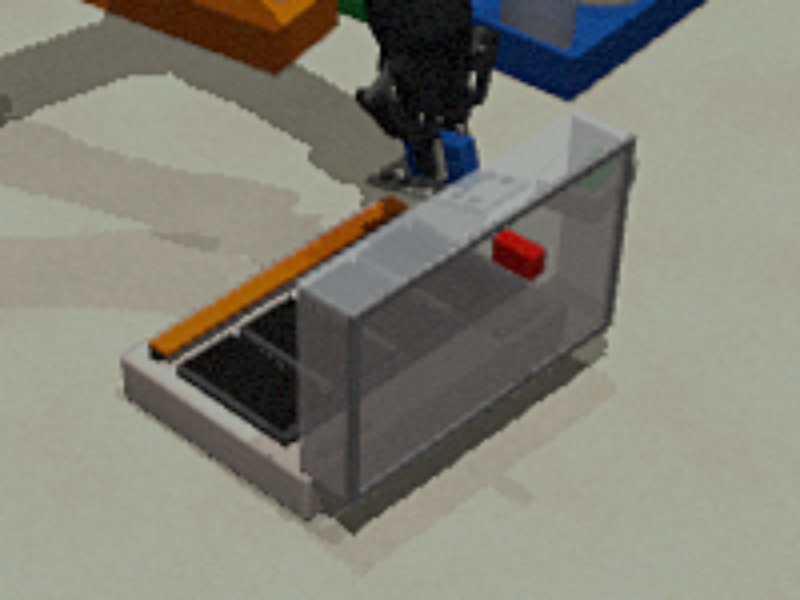

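The crop shows the plate tilted with its near end down at crop (410,180), over bay 3, and the hood standing open with its fin at crop (517,253).

>>> move_arm --pt "0 0 0 0 0 -0.03 0.01" --pt "0 0 0 0 0 -0.025 0.01" --pt "0 0 0 0 0 -0.018 0.01" --pt "0 0 0 0 0 0 0.01" --pt "0 0 0 0 0 0 0.01"

```text
clock: 11.45
eef_pos: [503.6, 279.1, 89.7]
tool_rot: [-3.137, 0.257, 3.058]
force: [-0.3, 0.1, -1.7]
width: 17.1
gripper_force: 63.6
```

```bash
python3 - <<'E'
from h import *
for i in range(3): st(); eyes.get_image("top")
E
```

```text
t 11.45 inc [ 9.6 98.7 39.7] w [503.6 279.1  89.7] rpy [-179.7   14.7  175.2] F [-0.3  0.1 -1.7] wid 17.1
t 11.5 inc [ 9.7 99.1 40.2] w [503.8 279.5  90.2] rpy [-179.8   14.7  175.2] F [ 0.5 -0.  -1.6] wid 17.2
t 11.55 inc [ 9.7 99.4 40.4] w [503.8 279.8  90.4] rpy [-179.8   14.8  175.2] F [ 0.6  0.4 -2.9] wid 17.4
```

>>> move_arm --pt "0 0 0 0 -0.002 -0.004 0.01" --pt "0 0 0 0 0 -0.004 0.01" --pt "0 0 0 0 0 0 0.01"

```text
clock: 11.9
eef_pos: [501.1, 277.6, 82.6]
tool_rot: [-3.133, 0.25, 3.06]
force: [0.1, -0.4, -2.2]
width: 17.1
gripper_force: 63.7
```

```bash
python3 - <<'E'
from h import *
st()
E
```

```text
t 11.9 inc [ 7.2 97.  32.6] w [501.1 277.6  82.6] rpy [-179.5   14.3  175.3] F [ 0.1 -0.4 -2.2] wid 17.1
```

>>> move_arm --pt "0 0 0 -0.005 0.0004 0 0.01" --pt "0 0 0 -0.005 0.0004 0 0.01" --pt "0 0 0 -0.004 0.0003 0 0.01" --pt "0 0 0 0 0 0 0.01"

```text
clock: 12.3
eef_pos: [486.6, 279.1, 82.6]
tool_rot: [-3.133, 0.25, 3.061]
force: [-0.7, 0.4, -3.0]
width: 17.1
gripper_force: 63.7
```

>>> move_arm --pt "0 0 0 -0.002 0.0002 0 0.01" --pt "0 0 0 0 0 0 0.01"

```text
clock: 12.5
eef_pos: [484.9, 279.1, 82.3]
tool_rot: [-3.132, 0.25, 3.06]
force: [-0.4, -0.8, -2.0]
width: 17.1
gripper_force: 63.7
```

>>> move_arm --pt "0 0 0 -0.002 0.0002 0 0.01" --pt "0 0 0 0 0 0 0.01"

```text
clock: 12.7
eef_pos: [482.6, 279.2, 82.0]
tool_rot: [-3.132, 0.25, 3.06]
force: [-0.2, 0.0, -2.3]
width: 17.4
gripper_force: 63.7
```

>>> move_arm --pt "0 0 0 -0.002 0.0002 0 0.01" --pt "0 0 0 0 0 0 0.01"

```text
clock: 12.9
eef_pos: [482.0, 279.2, 82.3]
tool_rot: [-3.133, 0.251, 3.059]
force: [4.0, -0.9, -4.3]
width: 17.2
gripper_force: 63.2
```

>>> move_arm --pt "0 0 0 -0.002 0.0002 0 0.01" --pt "0 0 0 0 0 0 0.01"

```text
clock: 13.1
eef_pos: [481.4, 279.2, 82.8]
tool_rot: [-3.133, 0.253, 3.058]
force: [8.0, -0.6, -3.7]
width: 17.2
gripper_force: 63.1
```

>>> move_arm --pt "0 0 0 -0.002 0.0002 0 0.01" --pt "0 0 0 0 0 0 0.01"

```text
clock: 13.3
eef_pos: [481.0, 279.2, 83.4]
tool_rot: [-3.134, 0.255, 3.057]
force: [10.0, -1.9, -3.9]
width: 17.0
gripper_force: 63.0
```

>>> move_arm --pt "0 0 0 0.0065 -0.0005 0 0.01" --pt "0 0 0 0 0 -0.002 0.01" --pt "0 0 0 0 0 0 0.01"

```text
clock: 13.6
eef_pos: [483.3, 279.4, 79.9]
tool_rot: [-3.132, 0.25, 3.06]
force: [1.8, -0.4, -0.9]
width: 17.1
gripper_force: 64.0
```

>>> move_arm --pt "0.24 2.9 0 0.0015 -0.0001 -0.003 0.01" --pt "0.24 2.9 0 0.0013 -0.0001 -0.003 0.01" --pt "0.24 2.9 0 0.0011 -0.0001 -0.003 0.01" --pt "0 0 0 0 0 0 0.01"

```text
clock: 14.0
eef_pos: [488.2, 278.5, 70.9]
tool_rot: [-3.133, 0.097, 3.057]
force: [2.0, -2.2, 3.4]
width: 17.1
gripper_force: 64.4
```

```bash
python3 - <<'E'
from h import *
st()
E
```

```text
t 14.0 inc [-5.7 96.9 20.9] w [488.2 278.5  70.9] rpy [-179.5    5.5  175.2] F [ 2.  -2.2  3.4] wid 17.1
```

>>> move_arm --pt "0.23 2.75 0 0.0009 -0.0001 -0.003 0.01" --pt "0.23 2.75 0 0.0007 -0.0001 -0.003 0.01" --pt "0 0 0 0 0 0 0.01"

```text
clock: 14.3
eef_pos: [489.4, 278.6, 64.9]
tool_rot: [-3.132, 0.001, 3.058]
force: [1.2, -1.2, 5.5]
width: 17.0
gripper_force: 64.7
```

```bash
python3 - <<'E'
from h import *
st()
E
```

```text
t 14.3 inc [-4.6 97.  14.9] w [489.4 278.6  64.9] rpy [-1.795e+02  1.000e-01  1.752e+02] F [ 1.2 -1.2  5.5] wid 17.0
```

>>> move_arm --pt "0 0 0 0 0 0 0.03" --pt "0 0 0 0 0 0 0.03" --pt "0 0 0 0 0 0.03 0.03" --pt "0 0 0 0 0 0.04 0.03" --pt "0 0 0 0 0 0.04 0.03"

```text
clock: 14.8
eef_pos: [487.6, 278.9, 175.8]
tool_rot: [-3.131, 0.001, 3.062]
force: [1.2, 0.3, -0.1]
width: 30.0
gripper_force: 0.0
```

>>> move_arm --pt "0 0 0 0.002 -0.048 0 0.06" --pt "0 0 0 0.002 -0.048 0 0.06" --pt "0 0 0 0.002 -0.048 0 0.06" --pt "0 0 0 0.002 -0.048 0 0.06" --pt "0 0 0 0.002 -0.048 0 0.06"

```text
clock: 15.3
eef_pos: [498.2, 37.5, 175.2]
tool_rot: [-3.131, 0.002, 3.062]
force: [0.3, -0.2, 0.5]
width: 60.0
gripper_force: 0.0
```

>>> move_arm --pt "0 0 0 0.002 -0.048 0 0.06" --pt "0 0 0 0.002 -0.048 0 0.06" --pt "0 0 -4.5 0.002 -0.048 0 0.06" --pt "0 0 -4.5 0.002 -0.048 0 0.06" --pt "0 0 0 0 0 0 0.06"

```text
clock: 15.8
eef_pos: [505.6, -161.3, 174.7]
tool_rot: [-3.126, 0.002, 2.891]
force: [-0.1, 0.3, -0.2]
width: 59.8
gripper_force: 0.0
```

```bash
python3 - <<'E'
from h import *
st()
for n in("top","scene"):
    im,d=eyes.get_image(n); print(n)
    for r in plates(n,im,d): print(*r,inc(np.r_[r[0],r[3]]))
    cv2.imwrite(f"pics/{n}4.png",im)
im=cv2.imread("pics/top4.png"); cv2.imwrite("pics/c4.png",cv2.resize(im[200:330,170:340],None,fx=4,fy=4,interpolation=2))
st()
E
```

```text
t 15.8 inc [  47.6 -340.1  124.7] w [ 505.6 -161.3  174.7] rpy [-1.791e+02  1.000e-01  1.656e+02] F [-0.1  0.3 -0.2] wid 59.8
top
[ 511.1 -429. ] [16. 56.] 168.0 50 124 [482. 256.] [  75.  -606.4    0. ]
[485.1 278.6] [18. 56.] 175.5 100 147 [210. 263.] [-8.9 96.7 50. ]
scene
[ 509.3 -214.6] [18. 62.] 167.7 50 134 [259. 291.] [  55.7 -392.9    0. ]
[ 502.8 -318.8] [60. 18.] 3.8 49 154 [229. 313.] [  57.7 -497.2   -1. ]
[ 515.9 -431.1] [19. 62.] 166.7 50 163 [198. 344.] [  80.  -608.1    0. ]
[ 686.2 -425.7] [27.  4.] 15.2 35 25 [248. 384.] [ 249.3 -588.8  -15. ]
t 15.9 inc [  47.7 -332.5  124.9] w [ 506.3 -153.8  174.9] rpy [-1.794e+02  1.000e-01  1.662e+02] F [-0.6  0.8  0.8] wid 60.0
```

View pics/c4.png

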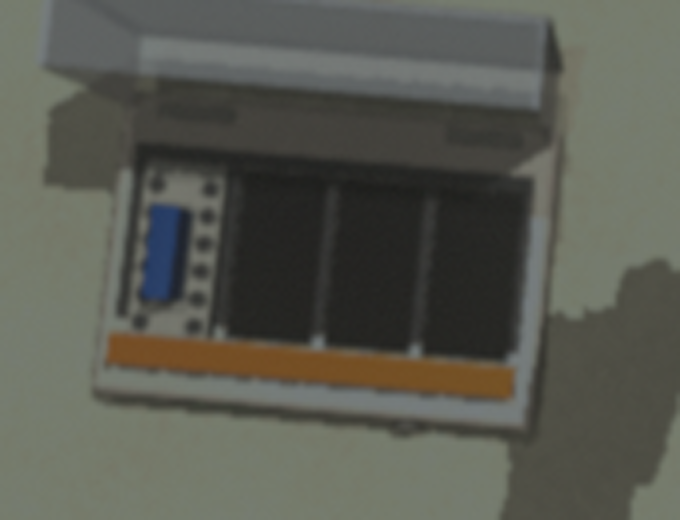

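The crop shows plate 1 flat in bay 3, with its rib at crop (165,253) and its near end under the lip. Plate 2 is next.

>>> move_arm --pt "0 0 0.3 0.0015 -0.035 -0.02 0.06" --pt "0 0 0 0 -0.0245 -0.04 0.06" --pt "0 0 0 0 0 -0.045 0.06" --pt "0 0 0 0 0 -0.035 0.06" --pt "0 0 0 0 0 -0.015 0.06"

```text
clock: 16.4
eef_pos: [506.7, -209.2, 17.0]
tool_rot: [-3.134, -0.004, 2.912]
force: [-0.6, -0.0, -1.2]
width: 59.9
gripper_force: 0.0
```

>>> move_arm --pt "0 0 0 0 0 0 0.06" --pt "0 0 0 0 0 0 0.06"

```text
clock: 16.6
eef_pos: [509.0, -210.6, 20.5]
tool_rot: [-3.133, 0.001, 2.911]
force: [0.3, 0.1, 0.3]
width: 59.9
gripper_force: 0.0
```

>>> move_arm --pt "0 0 0 -0.001 -0.0025 -0.0065 0.06" --pt "0 0 0 0 0 0 0.01" --pt "0 0 0 0 0 0 0.01" --pt "0 0 0 0 0 0 0.01" --pt "0 0 0 0 0 0 0.01"

```text
clock: 17.1
eef_pos: [507.9, -215.2, 14.4]
tool_rot: [-3.132, 0.002, 2.908]
force: [-0.8, 0.8, 6.0]
width: 17.4
gripper_force: 59.2
```

>>> move_arm --pt "0 0 0 0 0 0 0.01" --pt "0 0 0 0 0 0 0.01"

```text
clock: 17.3
eef_pos: [507.9, -215.2, 14.3]
tool_rot: [-3.132, 0.002, 2.908]
force: [-0.7, 1.2, 6.6]
width: 17.5
gripper_force: 59.2
```

>>> move_arm --pt "0 0 0 0 0 0.02 0.01" --pt "0 0 4.35 -0.004 0 0.045 0.01" --pt "0 0 4.35 -0.004 0 0.045 0.01" --pt "0 0 0 -0.003 0.014 0.04 0.01" --pt "-0.25 -2.99 0 0 0.046 0 0.01"

```text
clock: 17.8
eef_pos: [500.9, -160.6, 168.2]
tool_rot: [-3.128, 0.066, 3.051]
force: [2.0, 1.0, -3.5]
width: 17.2
gripper_force: 59.0
```

>>> move_arm --pt "-0.25 -2.99 0 0 0.046 0 0.01" --pt "-0.25 -2.99 0 0 0.046 0 0.01" --pt "-0.25 -2.99 0 0 0.046 0 0.01" --pt "-0.25 -2.99 0 0 0.046 0 0.01" --pt "0 0 0 0 0.046 0 0.01"

```text
clock: 18.3
eef_pos: [494.3, 68.4, 163.0]
tool_rot: [-3.128, 0.254, 3.06]
force: [1.4, -0.2, -1.5]
width: 17.1
gripper_force: 58.9
```

>>> move_arm --pt "0 0 0 0 0.046 0 0.01" --pt "0 0 0 0 0.046 0 0.01" --pt "0 0 0 0 0.046 0 0.01" --pt "0 0 0 0 0 0 0.01" --pt "0 0 0 0 0 0 0.01"

```text
clock: 18.8
eef_pos: [495.9, 207.6, 163.0]
tool_rot: [-3.13, 0.255, 3.064]
force: [-0.2, -0.7, -1.7]
width: 17.2
gripper_force: 59.1
```

```bash
python3 - <<'E'
from h import *
st()
for r in plates("scene"): print(*r)
E
```

```text
t 18.8 inc [  7.7  26.8 113. ] w [495.9 207.6 163. ] rpy [-179.3   14.6  175.5] F [-0.2 -0.7 -1.7] wid 17.2
[ 502.  -318.5] [61. 20.] 5.3 49 154 [229. 313.]
[ 515.3 -430.7] [18. 64.] 167.4 49 169 [198. 344.]
[ 686.2 -424.6] [29.  4.] 13.5 34 29 [248. 384.]
```

>>> move_arm --pt "0 0 0 0 0.004 -0.03 0.01" --pt "0 0 0 0 0 -0.025 0.01" --pt "0 0 0 0 0 -0.017 0.01" --pt "0 0 0 0 0 0 0.01" --pt "0 0 0 0 0 0 0.01"

```text
clock: 19.35
eef_pos: [496.9, 208.5, 91.4]
tool_rot: [-3.13, 0.255, 3.058]
force: [-0.7, -0.1, -2.6]
width: 17.4
gripper_force: 59.2
```

```bash
python3 - <<'E'
from h import *
st();eyes.get_image("top");st()
E
```

```text
t 19.35 inc [ 8.6 27.8 41.4] w [496.9 208.5  91.4] rpy [-179.3   14.6  175.2] F [-0.7 -0.1 -2.6] wid 17.4
t 19.4 inc [ 9.  28.4 42. ] w [497.3 209.1  92. ] rpy [-179.4   14.7  175.2] F [-0.5  0.2 -1.6] wid 17.0
```

>>> move_arm --pt "0 0 0 0 0.0035 0 0.01" --pt "0 0 0 0 0 -0.004 0.01" --pt "0 0 0 0 0 -0.004 0.01" --pt "0 0 0 0 0 0 0.01"

```text
clock: 19.8
eef_pos: [497.0, 214.0, 84.0]
tool_rot: [-3.131, 0.256, 3.06]
force: [-0.5, -1.2, -2.2]
width: 16.8
gripper_force: 59.2
```

```bash
python3 - <<'E'
from h import *
st();eyes.get_image("top");st()
E
```

```text
t 19.8 inc [ 8.3 33.3 34. ] w [497. 214.  84.] rpy [-179.4   14.7  175.3] F [-0.5 -1.2 -2.2] wid 16.8
t 19.85 inc [ 8.3 33.2 34. ] w [497.  213.9  84. ] rpy [-179.4   14.7  175.3] F [ 0.1 -0.4 -2.4] wid 17.4
```

>>> move_arm --pt "0 0 0 -0.005 0 -0.001 0.01" --pt "0 0 0 -0.005 0.0003 0 0.01" --pt "0 0 0 -0.005 0.0003 0 0.01" --pt "0 0 0 -0.003 0.0003 0 0.01" --pt "0 0 0 0 0 0 0.01"

```text
clock: 20.35
eef_pos: [478.6, 214.9, 82.8]
tool_rot: [-3.131, 0.256, 3.061]
force: [-0.5, 0.1, -1.9]
width: 17.1
gripper_force: 59.2
```

>>> move_arm --pt "0 0 0 -0.002 0.0002 0 0.01" --pt "0 0 0 0 0 0 0.01"

```text
clock: 20.55
eef_pos: [476.7, 214.9, 82.5]
tool_rot: [-3.131, 0.256, 3.06]
force: [0.3, -0.3, -2.0]
width: 17.0
gripper_force: 59.2
```

>>> move_arm --pt "0 0 0 -0.002 0.0002 0 0.01" --pt "0 0 0 0 0 0 0.01"

```text
clock: 20.75
eef_pos: [475.7, 214.9, 82.7]
tool_rot: [-3.131, 0.257, 3.06]
force: [2.6, -1.0, -2.4]
width: 17.1
gripper_force: 59.0
```

>>> move_arm --pt "0 0 0 -0.002 0.0002 0 0.01" --pt "0 0 0 0 0 0 0.01"

```text
clock: 20.95
eef_pos: [475.3, 214.9, 83.1]
tool_rot: [-3.131, 0.259, 3.059]
force: [6.2, -0.4, -2.5]
width: 17.2
gripper_force: 58.8
```

>>> move_arm --pt "0 0 0 0.0042 -0.0003 0 0.01" --pt "0 0 0 0 0 -0.0025 0.01" --pt "0.24 2.9 0 0.0015 -0.0001 -0.003 0.01" --pt "0.24 2.9 0 0.0013 -0.0001 -0.003 0.01" --pt "0 0 0 0 0 0 0.01"

```text
clock: 21.45
eef_pos: [481.0, 213.8, 73.4]
tool_rot: [-3.132, 0.153, 3.055]
force: [2.4, -0.5, 0.2]
width: 17.0
gripper_force: 59.6
```

>>> move_arm --pt "0.24 2.9 0 0.0011 -0.0001 -0.003 0.01" --pt "0.24 2.9 0 0.0009 -0.0001 -0.003 0.01" --pt "0.24 2.9 0 0.0007 -0.0001 -0.003 0.01" --pt "0 0 0 0 0 0 0.01" --pt "0 0 0 0 0 0 0.01"

```text
clock: 21.95
eef_pos: [482.0, 214.4, 64.6]
tool_rot: [-3.13, 0.003, 3.06]
force: [0.7, 0.2, 1.5]
width: 17.1
gripper_force: 59.9
```

```bash
python3 - <<'E'
from h import *
st()
E
```

```text
t 21.95 inc [-6.7 32.5 14.6] w [482.  214.4  64.6] rpy [-179.3    0.2  175.3] F [0.7 0.2 1.5] wid 17.1
```

>>> move_arm --pt "0 0 0 0 0 0 0.03" --pt "0 0 0 0 0 0 0.03" --pt "0 0 0 0 0 0.03 0.03" --pt "0 0 0 0 0 0.04 0.03" --pt "0 0 0 0 0 0.04 0.03"

```text
clock: 22.45
eef_pos: [481.7, 214.2, 175.6]
tool_rot: [-3.129, 0.001, 3.061]
force: [1.4, 0.5, 0.3]
width: 29.6
gripper_force: 0.0
```

>>> move_arm --pt "0 0 0 0.002 -0.048 0 0.06" --pt "0 0 0 0.002 -0.048 0 0.06" --pt "0 0 0 0.002 -0.048 0 0.06" --pt "0 0 0 0.002 -0.048 0 0.06" --pt "0 0 0 0.002 -0.048 0 0.06"

```text
clock: 22.95
eef_pos: [492.1, -27.6, 174.9]
tool_rot: [-3.129, 0.002, 3.061]
force: [1.1, 0.2, 0.8]
width: 60.0
gripper_force: 0.0
```

>>> move_arm --pt "0 0 0 0.002 -0.048 0 0.06" --pt "0 0 0 0.002 -0.048 0 0.06" --pt "0 0 4 0.002 -0.048 0 0.06" --pt "0 0 4 0.002 -0.048 0 0.06" --pt "0 0 0 0 0 0 0.06"

```text
clock: 23.45
eef_pos: [498.8, -226.7, 173.6]
tool_rot: [-3.126, -0.0, -3.095]
force: [-1.0, -0.1, -0.2]
width: 60.3
gripper_force: 0.0
```

```bash
python3 - <<'E'
from h import *
st()
for n in("top","scene"):
    im,d=eyes.get_image(n); print(n)
    for r in plates(n,im,d): print(*r,inc(np.r_[r[0],r[3]]))
st()
E
```

```text
t 23.45 inc [  46.2 -405.7  123.6] w [ 498.8 -226.7  173.6] rpy [-179.1   -0.  -177.3] F [-1.  -0.1 -0.2] wid 60.3
top
[486.2 278.9] [18. 54.] 175.5 100 147 [210. 263.] [-7.8 97.1 50. ]
[482.6 213.9] [18. 56.] 177.1 100 153 [235. 264.] [-6. 32. 50.]
scene
[ 502.8 -318.5] [59. 18.] 3.0 49 153 [229. 313.] [  57.7 -496.9   -1. ]
[ 516.3 -431. ] [18. 62.] 167.5 50 163 [198. 344.] [  80.4 -608.     0. ]
[ 687.1 -425.6] [27.  5.] 20.3 33 30 [249. 384.] [ 250.2 -588.6  -17. ]
t 23.55 inc [  46.5 -397.8  124.3] w [ 499.8 -218.7  174.3] rpy [-1.794e+02  1.000e-01 -1.769e+02] F [ 0.6  0.3 -0.3] wid 60.2
```

>>> move_arm --pt "0 0 0 0.001 -0.045 -0.01 0.06" --pt "0 0 0 0 -0.035 -0.03 0.06" --pt "0 0 0 0 -0.019 -0.045 0.06" --pt "0 0 0 0 0 -0.04 0.06" --pt "0 0 0 0 0 -0.03 0.06"

```text
clock: 24.05
eef_pos: [500.9, -314.6, 17.6]
tool_rot: [-3.132, 0.0, -3.082]
force: [0.9, -0.5, -0.1]
width: 60.0
gripper_force: 0.0
```

>>> move_arm --pt "0 0 0 0 0 0 0.06" --pt "0 0 0 0 0 0 0.06"

```text
clock: 24.25
eef_pos: [502.4, -314.5, 20.5]
tool_rot: [-3.131, 0.002, -3.081]
force: [0.1, 0.4, 0.8]
width: 60.1
gripper_force: 0.0
```

>>> move_arm --pt "0 0 0 -0.001 -0.0025 -0.0065 0.06" --pt "0 0 0 0 0 0 0.01" --pt "0 0 0 0 0 0 0.01" --pt "0 0 0 0 0 0 0.01" --pt "0 0 0 0 0 0 0.01"

```text
clock: 24.75
eef_pos: [501.0, -319.0, 14.5]
tool_rot: [-3.13, 0.003, -3.084]
force: [-0.9, 1.2, 4.8]
width: 16.8
gripper_force: 59.2
```

>>> move_arm --pt "0 0 0 0 0 0 0.01" --pt "0 0 0 0 0 0 0.01"

```text
clock: 24.95
eef_pos: [501.0, -319.0, 14.5]
tool_rot: [-3.13, 0.003, -3.084]
force: [-0.6, 1.2, 6.7]
width: 17.3
gripper_force: 59.2
```

>>> move_arm --pt "0 0 0 0 0 0.02 0.01" --pt "0 0 -4 -0.004 0 0.045 0.01" --pt "0 0 -4 -0.003 0 0.045 0.01" --pt "0 0 0 -0.003 0.014 0.04 0.01" --pt "-0.25 -2.99 0 0 0.046 0 0.01"

```text
clock: 25.45
eef_pos: [494.9, -264.6, 168.3]
tool_rot: [-3.124, 0.066, 3.052]
force: [2.3, 0.7, -3.6]
width: 17.5
gripper_force: 59.1
```

>>> move_arm --pt "-0.25 -2.99 0 0 0.046 0 0.01" --pt "-0.25 -2.99 0 0 0.046 0 0.01" --pt "-0.25 -2.99 0 0 0.046 0 0.01" --pt "-0.25 -2.99 0 0 0.046 0 0.01" --pt "0 0 0 0 0.046 0 0.01"

```text
clock: 25.95
eef_pos: [487.7, -29.3, 163.1]
tool_rot: [-3.129, 0.261, 3.06]
force: [0.8, 0.4, -2.7]
width: 17.3
gripper_force: 59.1
```

>>> move_arm --pt "0 0 0 0 0.046 0 0.01" --pt "0 0 0 0 0.046 0 0.01" --pt "0 0 0 0 0.046 0 0.01" --pt "0 0 0 0 0.046 0 0.01" --pt "0 0 0 0 0 0 0.01"

```text
clock: 26.45
eef_pos: [490.4, 164.3, 164.3]
tool_rot: [-3.139, 0.265, 3.071]
force: [-1.0, -0.1, -1.8]
width: 17.0
gripper_force: 59.4
```

```bash
python3 - <<'E'
from h import *
eyes.get_image("top"); st()
for r in plates("scene"): print(*r)
E
```

```text
t 26.5 inc [  5.9 -22.1 113.7] w [490.  159.  163.7] rpy [-179.5   15.1  175.8] F [ 0.3 -1.1 -3.3] wid 17.0
[ 515.2 -431.1] [18. 61.] 169.7 49 165 [198. 344.]
[ 685.4 -426. ] [29.  3.] 12.2 32 30 [248. 384.]
```

>>> move_arm --pt "0 0 0 0 0 0 0.01" --pt "0 0 0 0 0 0 0.01" --pt "0 0 0 0 0 -0.03 0.01" --pt "0 0 0 0 0 -0.02 0.01" --pt "0 0 0 0 0 0 0.01"

```text
clock: 27.05
eef_pos: [489.1, 151.7, 111.3]
tool_rot: [-3.126, 0.259, 3.06]
force: [-0.1, -0.7, -2.9]
width: 17.1
gripper_force: 59.4
```

```bash
python3 - <<'E'
from h import *
eyes.get_image("top"); eyes.get_image("top");st()
E
```

```text
t 27.15 inc [  6.9 -28.   63.4] w [490.6 153.1 113.4] rpy [-179.3   15.   175.3] F [ 0.2  0.2 -2.1] wid 17.1
```

>>> move_arm --pt "0 0 0 0.001 -0.0035 -0.015 0.01" --pt "0 0 0 0 0 -0.007 0.01" --pt "0 0 0 0 0 0 0.01" --pt "0 0 0 0 0 0 0.01"

```text
clock: 27.55
eef_pos: [492.2, 150.4, 92.3]
tool_rot: [-3.131, 0.264, 3.059]
force: [0.0, 0.6, -2.4]
width: 17.2
gripper_force: 59.6
```

```bash
python3 - <<'E'
from h import *
eyes.get_image("top"); st()
E
```

```text
t 27.6 inc [  8.8 -30.4  42.3] w [492.3 150.5  92.3] rpy [-179.4   15.1  175.3] F [ 0.6 -0.2 -2.4] wid 17.3
```

>>> move_arm --pt "0 0 0 0 -0.001 -0.005 0.01" --pt "0 0 0 0 0 -0.004 0.01" --pt "0 0 0 0 0 0 0.01"

```text
clock: 27.9
eef_pos: [491.8, 149.4, 82.7]
tool_rot: [-3.13, 0.263, 3.06]
force: [-0.1, 0.0, -3.2]
width: 17.3
gripper_force: 59.6
```

>>> move_arm --pt "0 0 0 -0.005 0.0004 0 0.01" --pt "0 0 0 -0.005 0.0004 0 0.01" --pt "0 0 0 -0.005 0.0004 0 0.01" --pt "0 0 0 -0.003 0.0003 0 0.01" --pt "0 0 0 0 0 0 0.01"

```text
clock: 28.4
eef_pos: [473.5, 151.1, 82.8]
tool_rot: [-3.13, 0.263, 3.06]
force: [-0.9, 0.4, -2.8]
width: 17.0
gripper_force: 59.6
```

>>> move_arm --pt "0 0 0 -0.002 0.0002 0 0.01" --pt "0 0 0 0 0 0 0.01"

```text
clock: 28.6
eef_pos: [471.5, 151.1, 82.4]
tool_rot: [-3.13, 0.263, 3.06]
force: [-0.3, 0.8, -2.4]
width: 16.9
gripper_force: 59.6
```

>>> move_arm --pt "0 0 0 -0.002 0.0002 0 0.01" --pt "0 0 0 0 0 0 0.01"

```text
clock: 28.8
eef_pos: [470.3, 151.2, 82.6]
tool_rot: [-3.13, 0.264, 3.06]
force: [2.3, 0.2, -2.6]
width: 17.0
gripper_force: 59.4
```

>>> move_arm --pt "0 0 0 -0.002 0.0002 0 0.01" --pt "0 0 0 0 0 0 0.01"

```text
clock: 29.0
eef_pos: [470.0, 151.2, 83.0]
tool_rot: [-3.129, 0.267, 3.059]
force: [6.7, -1.1, -6.1]
width: 17.3
gripper_force: 58.8
```

Same contact pattern as before, so I'll back off and lay the plate down.

>>> move_arm --pt "0 0 0 0.0042 -0.0003 0 0.01" --pt "0 0 0 0 0 -0.0025 0.01" --pt "0.25 3 0 0.0015 -0.0001 -0.003 0.01" --pt "0.25 3 0 0.0013 -0.0001 -0.003 0.01" --pt "0 0 0 0 0 0 0.01"

```text
clock: 29.5
eef_pos: [475.3, 149.7, 74.8]
tool_rot: [-3.128, 0.183, 3.056]
force: [-0.5, 0.6, 2.3]
width: 17.2
gripper_force: 60.3
```

>>> move_arm --pt "0.25 3 0 0.0011 -0.0001 -0.003 0.01" --pt "0.25 3 0 0.0009 -0.0001 -0.003 0.01" --pt "0.25 3 0 0.0007 -0.0001 -0.003 0.01" --pt "0 0 0 0 0 0 0.01" --pt "0 0 0 0 0 0 0.01"

```text
clock: 30.0
eef_pos: [478.4, 148.9, 66.0]
tool_rot: [-3.126, 0.03, 3.058]
force: [2.6, -1.1, 2.6]
width: 17.1
gripper_force: 60.3
```

```bash
python3 - <<'E'
from h import *
st()
E
```

```text
t 30.0 inc [ -4.9 -33.2  16. ] w [478.4 148.9  66. ] rpy [-179.1    1.7  175.2] F [ 2.6 -1.1  2.6] wid 17.1
```

>>> move_arm --pt "0 0 0 -0.002 0.0002 0 0.01" --pt "0.14 1.7 0 0 0 -0.002 0.01" --pt "0 0 0 0 0 0 0.01"

```text
clock: 30.3
eef_pos: [474.7, 149.6, 64.6]
tool_rot: [-3.125, -0.003, 3.06]
force: [-3.0, -2.3, 9.5]
width: 17.4
gripper_force: 61.4
```

```bash
python3 - <<'E'
from h import *
st()
E
```

```text
t 30.3 inc [ -8.7 -32.7  14.6] w [474.7 149.6  64.6] rpy [-179.    -0.2  175.3] F [-3.  -2.3  9.5] wid 17.4
```

>>> move_arm --pt "0 0 0 0 0 0 0.03" --pt "0 0 0 0 0 0 0.03" --pt "0 0 0 0 0 0.03 0.03" --pt "0 0 0 0 0 0.04 0.03" --pt "0 0 0 0 0 0.04 0.03"

```text
clock: 30.8
eef_pos: [474.4, 149.5, 174.5]
tool_rot: [-3.125, -0.005, 3.06]
force: [1.1, -0.4, -0.3]
width: 30.0
gripper_force: 0.0
```

>>> move_arm --pt "0 0 0 0.004 -0.048 0 0.06" --pt "0 0 0 0.004 -0.048 0 0.06" --pt "0 0 0 0.004 -0.048 0 0.06" --pt "0 0 0 0.004 -0.048 0 0.06" --pt "0 0 0 0.004 -0.048 0 0.06"

```text
clock: 31.3
eef_pos: [494.8, -92.3, 173.8]
tool_rot: [-3.125, -0.004, 3.06]
force: [0.7, 0.2, -0.5]
width: 60.3
gripper_force: 0.0
```

>>> move_arm --pt "0 0 0 0.004 -0.048 0 0.06" --pt "0 0 0 0.004 -0.048 0 0.06" --pt "0 0 -3.6 0.004 -0.048 0 0.06" --pt "0 0 -3.6 0.004 -0.048 0 0.06" --pt "0 0 0 0 0 0 0.06"

```text
clock: 31.8
eef_pos: [509.6, -291.3, 172.6]
tool_rot: [-3.12, -0.005, 2.921]
force: [-1.3, 0.4, -0.7]
width: 59.9
gripper_force: 0.0
```

```bash
python3 - <<'E'
from h import *
for n in("top","scene"):
    im,d=eyes.get_image(n); print(n)
    for r in plates(n,im,d): print(*r,inc(np.r_[r[0],r[3]]))
eyes.get_image("top");st()
E
```

```text
top
[485.2 278.1] [18. 56.] 173.7 100 149 [210. 263.] [-8.7 96.2 50. ]
[482.4 213.1] [18. 56.] 174.3 100 152 [235. 264.] [-6.2 31.2 50. ]
[472.5 149.4] [17. 56.] 175.2 100 153 [261. 269.] [-10.8 -33.1  50. ]
scene
[455.6 143.6] [15. 26.] 130.3 96 36 [331. 201.] [-27.2 -40.3  46. ]
[ 515.8 -431. ] [18. 59.] 168.1 49 166 [198. 344.] [  79.9 -608.    -1. ]
[ 686.5 -426.1] [27.  3.] 18.6 36 23 [248. 384.] [ 249.6 -589.1  -14. ]
t 31.95 inc [  62.8 -459.4  123.5] w [ 510.9 -281.5  173.5] rpy [-179.1   -0.3  168.1] F [-0.4  0.9 -0.2] wid 60.1
```

>>> move_arm --pt "0 0 0 0.0025 -0.048 0 0.06" --pt "0 0 0 0 -0.048 0 0.06" --pt "0 0 0 0 -0.04 -0.02 0.06" --pt "0 0 0 0 -0.012 -0.045 0.06" --pt "0 0 0 0 0 -0.045 0.06"

```text
clock: 32.45
eef_pos: [514.2, -432.1, 63.2]
tool_rot: [-3.124, -0.002, 2.932]
force: [-0.1, -0.4, -0.9]
width: 59.8
gripper_force: 0.0
```

>>> move_arm --pt "0 0 0 0 0 -0.03 0.06" --pt "0 0 0 0 0 -0.014 0.06" --pt "0 0 0 0 0 0 0.06" --pt "0 0 0 0 0 0 0.06"

```text
clock: 32.85
eef_pos: [515.5, -429.6, 21.5]
tool_rot: [-3.126, -0.002, 2.936]
force: [0.5, 0.2, 0.5]
width: 59.9
gripper_force: 0.0
```

>>> move_arm --pt "0 0 0 -0.001 0 -0.007 0.06" --pt "0 0 0 0 0 0 0.01" --pt "0 0 0 0 0 0 0.01" --pt "0 0 0 0 0 0 0.01" --pt "0 0 0 0 0 0 0.01"

```text
clock: 33.35
eef_pos: [513.4, -430.6, 14.0]
tool_rot: [-3.126, -0.003, 2.934]
force: [-0.4, 0.5, 3.8]
width: 17.3
gripper_force: 59.2
```

>>> move_arm --pt "0 0 0 0 0 0 0.01" --pt "0 0 0 0 0 0 0.01"

```text
clock: 33.55
eef_pos: [513.5, -430.5, 14.0]
tool_rot: [-3.126, -0.003, 2.934]
force: [-1.0, 0.6, 4.9]
width: 17.3
gripper_force: 59.4
```

>>> move_arm --pt "0 0 0 0 0 0.02 0.01" --pt "0 0 3.6 -0.009 0 0.045 0.01" --pt "0 0 3.6 -0.009 0 0.045 0.01" --pt "0 0 0 -0.0095 0.014 0.04 0.01" --pt "-0.25 -2.99 0 0 0.0456 0 0.01"

```text
clock: 34.05
eef_pos: [488.4, -376.8, 169.2]
tool_rot: [-3.118, 0.06, 3.052]
force: [3.0, -0.2, -2.6]
width: 17.3
gripper_force: 58.9
```

>>> move_arm --pt "-0.25 -2.99 0 0 0.0456 0 0.01" --pt "-0.25 -2.99 0 0 0.0456 0 0.01" --pt "-0.25 -2.99 0 0 0.0456 0 0.01" --pt "-0.25 -2.99 0 0 0.0456 0 0.01" --pt "0 0 0 0 0.0456 0 0.01"

```text
clock: 34.55
eef_pos: [482.6, -141.6, 163.3]
tool_rot: [-3.125, 0.256, 3.059]
force: [1.2, -0.6, -2.5]
width: 17.1
gripper_force: 58.9
```

>>> move_arm --pt "0 0 0 0 0.0456 0 0.01" --pt "0 0 0 0 0.0456 0 0.01" --pt "0 0 0 0 0.0456 0 0.01" --pt "0 0 0 0 0.0456 0 0.01" --pt "0 0 0 0 0.0456 0 0.01"

```text
clock: 35.05
eef_pos: [485.2, 87.2, 163.9]
tool_rot: [-3.125, 0.259, 3.06]
force: [1.7, 0.7, -1.8]
width: 17.3
gripper_force: 58.9
```

>>> move_arm --pt "0 0 0 0 0 0 0.01" --pt "0 0 0 0 0 -0.025 0.01" --pt "0 0 0 0 0 -0.025 0.01" --pt "0 0 0 0 0 0 0.01" --pt "0 0 0 0 0 0 0.01"

```text
clock: 35.55
eef_pos: [485.3, 85.6, 113.5]
tool_rot: [-3.126, 0.257, 3.061]
force: [-0.2, 0.5, -1.2]
width: 17.2
gripper_force: 59.2
```

```bash
python3 - <<'E'
from h import *
eyes.get_image("top");st()
E
```

```text
t 35.6 inc [  7.7 -95.5  64. ] w [485.9  85.7 114. ] rpy [-179.1   14.8  175.3] F [ 0.   0.5 -1.3] wid 16.9
```

Well placed, so I'll descend and insert.

>>> move_arm --pt "0 0 0 0 -0.0005 -0.015 0.01" --pt "0 0 0 0 0 -0.008 0.01" --pt "0 0 0 0 0 -0.004 0.01" --pt "0 0 0 0 0 -0.004 0.01" --pt "0 0 0 0 0 0 0.01"

```text
clock: 36.1
eef_pos: [486.3, 84.8, 83.0]
tool_rot: [-3.127, 0.259, 3.059]
force: [-0.5, 0.3, -1.5]
width: 17.2
gripper_force: 59.4
```

```bash
python3 - <<'E'
from h import *
eyes.get_image("top");st()
E
```

```text
t 36.15 inc [  8.2 -96.4  33. ] w [486.3  84.8  83. ] rpy [-179.2   14.9  175.2] F [-0.2  0.8 -1.7] wid 17.1
```

>>> move_arm --pt "0 0 0 -0.005 0.0004 0 0.01" --pt "0 0 0 -0.005 0.0004 0 0.01" --pt "0 0 0 -0.005 0.0004 0 0.01" --pt "0 0 0 -0.003 0.0003 0 0.01" --pt "0 0 0 0 0 0 0.01"

```text
clock: 36.65
eef_pos: [467.5, 86.4, 82.6]
tool_rot: [-3.127, 0.258, 3.06]
force: [-0.1, -0.0, -2.1]
width: 17.4
gripper_force: 59.4
```

>>> move_arm --pt "0 0 0 -0.002 0.0002 0 0.01" --pt "0 0 0 0 0 0 0.01"

```text
clock: 36.85
eef_pos: [465.5, 86.6, 82.2]
tool_rot: [-3.126, 0.258, 3.06]
force: [-0.4, -0.1, -3.0]
width: 16.8
gripper_force: 59.4
```

>>> move_arm --pt "0 0 0 -0.002 0.0002 0 0.01" --pt "0 0 0 0 0 0 0.01"

```text
clock: 37.05
eef_pos: [464.0, 86.8, 82.2]
tool_rot: [-3.126, 0.259, 3.06]
force: [2.2, -0.5, -2.5]
width: 17.0
gripper_force: 59.3
```

>>> move_arm --pt "0 0 0 0.0022 -0.0002 0 0.01" --pt "0 0 0 0 0 -0.002 0.01" --pt "0.25 2.95 0 0.0013 -0.0001 -0.003 0.01" --pt "0.25 2.95 0 0.0011 -0.0001 -0.003 0.01" --pt "0 0 0 0 0 0 0.01"

```text
clock: 37.55
eef_pos: [467.8, 84.1, 75.5]
tool_rot: [-3.12, 0.189, 3.057]
force: [0.8, -0.1, -0.5]
width: 17.0
gripper_force: 59.3
```

>>> move_arm --pt "0.25 2.95 0 0.0009 -0.0001 -0.003 0.01" --pt "0.25 2.95 0 0.0007 -0.0001 -0.003 0.01" --pt "0.25 2.95 0 0.0005 0 -0.003 0.01" --pt "0 0 0 0 0 0 0.01" --pt "0 0 0 0 0 0 0.01"

```text
clock: 38.05
eef_pos: [469.2, 83.4, 66.5]
tool_rot: [-3.119, 0.037, 3.059]
force: [0.4, -0.1, -2.2]
width: 17.0
gripper_force: 59.4
```

```bash
python3 - <<'E'
from h import *
st()
E
```

```text
t 38.05 inc [ -8.7 -99.1  16.5] w [469.2  83.4  66.5] rpy [-178.7    2.1  175.3] F [ 0.4 -0.1 -2.2] wid 17.0
```

>>> move_arm --pt "0.4 0 0 0 0.002 0 0.01" --pt "0.17 2.1 0 0 0 -0.002 0.01" --pt "0 0 0 0 0 -0.001 0.01" --pt "0 0 0 0 0 0 0.01"

```text
clock: 38.45
eef_pos: [469.6, 85.8, 64.1]
tool_rot: [-3.126, 0.0, 3.06]
force: [1.9, -0.6, 1.2]
width: 17.3
gripper_force: 59.8
```

```bash
python3 - <<'E'
from h import *
st()
E
```

```text
t 38.45 inc [ -8.5 -96.7  14.1] w [469.6  85.8  64.1] rpy [-179.1    0.   175.3] F [ 1.9 -0.6  1.2] wid 17.3
```

>>> move_arm --pt "0 0 0 0 0 0 0.03" --pt "0 0 0 0 0 0 0.03" --pt "0 0 0 0 0 0.03 0.03" --pt "0 0 0 0 0 0.04 0.03" --pt "0 0 0 0 0 0.045 0.03"

```text
clock: 38.95
eef_pos: [467.6, 85.9, 179.2]
tool_rot: [-3.126, -0.005, 3.061]
force: [1.5, -0.7, -0.0]
width: 29.9
gripper_force: 0.0
```

>>> move_arm --pt "0 0 0 0 -0.03 0.035 0.03" --pt "0 0 0 0 -0.03 0.035 0.03" --pt "0 0 0 0 -0.03 0.035 0.05" --pt "0 0 0 0 -0.03 0.035 0.05" --pt "0 0 0 0 -0.03 0.02 0.05"

```text
clock: 39.45
eef_pos: [469.4, -64.9, 341.1]
tool_rot: [-3.125, 0.001, 3.06]
force: [1.2, -0.2, -0.3]
width: 49.9
gripper_force: 0.0
```

```bash
python3 - <<'E'
from h import *
for n in("top","scene"):
    im,d=eyes.get_image(n); print(n)
    for r in plates(n,im,d): print(*r,inc(np.r_[r[0],r[3]]))
    P=pts(n,d); b=im.astype(int)
    m=(d>0)&(b[...,2]>b[...,0]*2+20)&(b[...,2]>b[...,1]*2+20)&(P[...,0]>560)&(P[...,0]<720)&(P[...,1]>60)&(P[...,1]<300)
    if m.sum(): print("fin",m.sum(),P[m].mean(0),P[m].min(0),P[m].max(0))
    print([(w(n,r["location"]).round(),round(r["confidence"],2)) for r in finder.pinpoint(n,"hood_grip")])
    if n=="top":cv2.imwrite("pics/c6.png",cv2.resize(im[190:330,160:350],None,fx=4,fy=4,interpolation=2))
st()
E
```

```text
top
[485.2 277.9] [17. 56.] 175.1 100 149 [210. 263.] [-8.7 96.  50. ]
[482.3 213.4] [18. 56.] 174.5 100 151 [235. 264.] [-6.3 31.5 50. ]
[472.5 149.1] [17. 56.] 174.8 100 151 [261. 268.] [-10.8 -33.4  50. ]
[468.1  85.7] [17. 56.] 174.5 100 152 [286. 270.] [-10.  -96.9  50. ]
fin 43 [640.07278056 168.81150666 231.60750024] [627.83425922 163.07254126 226.52854653] [651.69276059 173.67057909 235.70687229]
[(array([643., 167., 222.]), 0.92), (array([468.,  84.,  53.]), 0.61)]
scene
[459.  146.7] [16. 20.] 168.6 98 31 [331. 201.] [-24.1 -36.9  48. ]
[472.   82.9] [20. 66.] 174.9 99 120 [322. 214.] [ -5.9 -99.4  49. ]
[ 685.5 -425.9] [28.  4.] 18.7 35 23 [248. 384.] [ 248.6 -589.   -15. ]
fin 118 [643.31728948 164.16053239 224.10915255] [622.95117452 156.09875638 209.45129247] [660.96270253 175.69738278 237.22423517]
[(array([647., 168., 220.]), 0.72)]
t 39.65 inc [   2.8 -246.4  288.5] w [468.6 -64.3 338.5] rpy [-1.791e+02 -1.000e-01  1.752e+02] F [-0.   0.3  0.5] wid 49.7
```

View pics/c6.png

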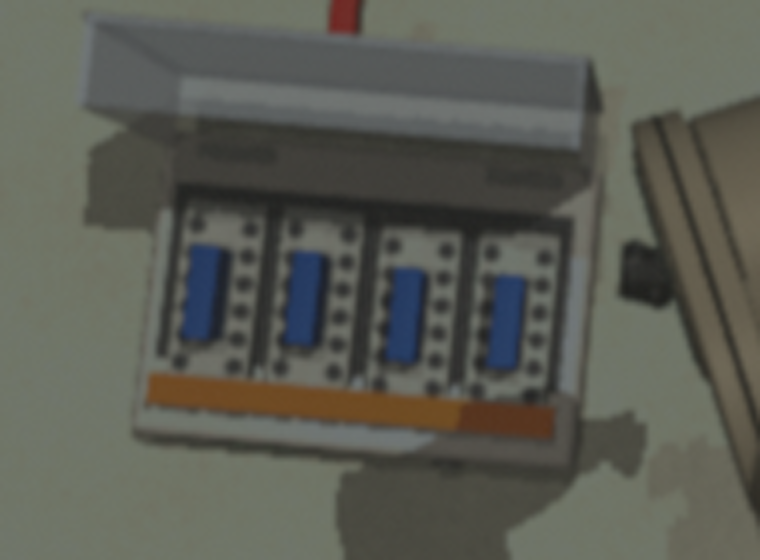

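The crop shows all four plates flat in their bays, with ribs at crop (203,293), (305,300), (405,315) and (507,322). The hood is open with its fin at crop (345,15). Now I'll close it.

>>> move_arm --pt "0 0 0 0.0295 0.0388 0 0.05" --pt "0 0 0 0.0295 0.0388 0 0.05" --pt "0 0 0 0.0295 0.0388 0 0.05" --pt "0 0 0 0.0295 0.0388 0 0.05" --pt "0 0 0 0.0295 0.0388 0 0.05"

```text
clock: 40.15
eef_pos: [616.3, 133.6, 337.1]
tool_rot: [-3.126, -0.005, 3.063]
force: [2.0, -0.5, -0.3]
width: 49.9
gripper_force: 0.0
```

>>> move_arm --pt "0 0 0 0.0295 0.0388 0 0.05" --pt "0 0 0 0 0 0 0.05" --pt "0 0 0 0 0 -0.03 0.05" --pt "0 0 0 0 0 0 0.05" --pt "0 0 0 0 0 0 0.05"

```text
clock: 40.65
eef_pos: [644.9, 169.0, 307.8]
tool_rot: [-3.125, -0.005, 3.061]
force: [-0.5, -0.3, 0.3]
width: 50.1
gripper_force: 0.0
```

```bash
python3 - <<'E'
from h import *
eyes.get_image("top");st()
E
```

```text
t 40.7 inc [160.1   0.6 259. ] w [645.7 169.  309. ] rpy [-179.1   -0.2  175.3] F [-0.1  0.7  0.4] wid 50.1
```

>>> move_arm --pt "0 0 0 0 0 -0.04 0.05" --pt "0 0 0 0 0 -0.035 0.05" --pt "0 0 0 0 0 -0.022 0.05" --pt "0 0 0 0 0 -0.008 0.05" --pt "0 0 0 0 0 0 0.05"

```text
clock: 41.2
eef_pos: [646.1, 168.5, 203.9]
tool_rot: [-3.126, -0.003, 3.059]
force: [-0.2, -0.3, 0.1]
width: 50.0
gripper_force: 0.0
```

>>> move_arm --pt "0 0 0 0 0 0 0.01" --pt "0 0 0 0 0 0 0.01" --pt "0 0 0 0 0 0 0.01" --pt "0 0 0 0 0 0 0.01" --pt "0 0 0 0 0 0 0.01"

```text
clock: 41.7
eef_pos: [646.9, 167.7, 205.9]
tool_rot: [-3.125, -0.0, 3.058]
force: [-1.9, -4.2, 6.5]
width: 15.0
gripper_force: 59.9
```

```bash
python3 - <<'E'
from h import *
st()
a0=np.arctan2(76,-165); r=181.7; y=np.radians(-4.7)
th=np.linspace(1.55,0,21); p=np.c_[r*np.cos(a0-th),r*np.sin(a0-th)]
for t,(dx,dz) in zip(th[1:],np.diff(p,axis=0)): print(round(t,2),np.round([dx*np.cos(y),dx*np.sin(y),dz],1))
E
```

```text
t 41.7 inc [161.5  -0.6 155.9] w [646.9 167.7 205.9] rpy [-179.1   -0.   175.2] F [-1.9 -4.2  6.5] wid 15.0
1.47 [-13.1   1.1   5.1]
1.4 [-13.4   1.1   4.1]
1.32 [-13.7   1.1   3. ]
1.24 [-13.9   1.1   2. ]
1.16 [-14.    1.2   0.9]
1.08 [-14.    1.2  -0.2]
1.01 [-14.    1.1  -1.3]
0.93 [-13.8   1.1  -2.4]
0.85 [-13.6   1.1  -3.5]
0.78 [-13.3   1.1  -4.5]
0.7 [-12.9   1.1  -5.5]
0.62 [-12.4   1.   -6.5]
0.54 [-11.9   1.   -7.5]
0.47 [-11.3   0.9  -8.4]
0.39 [-10.6   0.9  -9.2]
0.31 [ -9.9   0.8 -10. ]
0.23 [ -9.1   0.7 -10.7]
0.16 [ -8.2   0.7 -11.4]
0.08 [ -7.3   0.6 -12. ]
0.0 [ -6.4   0.5 -12.5]
```

>>> move_arm --pt "0 0 0 -0.0131 0.0011 0.0051 0.01" --pt "0 0 0 -0.0134 0.0011 0.0041 0.01" --pt "0 0 0 -0.0137 0.0011 0.003 0.01" --pt "0 0 0 -0.0139 0.0011 0.002 0.01" --pt "0 0 0 -0.014 0.0012 0.0009 0.01"

```text
clock: 42.2
eef_pos: [580.7, 173.1, 220.5]
tool_rot: [-3.127, 0.004, 3.057]
force: [3.5, -3.0, -1.5]
width: 14.7
gripper_force: 59.0
```

>>> move_arm --pt "0 0 0 -0.014 0.0012 -0.0002 0.01" --pt "0 0 0 -0.014 0.0011 -0.0013 0.01" --pt "0 0 0 -0.0138 0.0011 -0.0024 0.01" --pt "0 0 0 -0.0136 0.0011 -0.0035 0.01" --pt "0 0 0 -0.0133 0.0011 -0.0045 0.01"

```text
clock: 42.7
eef_pos: [511.5, 178.8, 209.5]
tool_rot: [-3.126, 0.004, 3.057]
force: [0.7, -5.7, 6.5]
width: 14.9
gripper_force: 62.7
```

>>> move_arm --pt "0 0 0 -0.0129 0.0011 -0.0055 0.01" --pt "0 0 0 -0.0124 0.001 -0.0065 0.01" --pt "0 0 0 -0.0119 0.001 -0.0075 0.01" --pt "0 0 0 -0.0113 0.0009 -0.0084 0.01" --pt "0 0 0 -0.0106 0.0009 -0.0092 0.01"

```text
clock: 43.2
eef_pos: [450.5, 183.7, 171.5]
tool_rot: [-3.124, 0.001, 3.058]
force: [-1.5, -5.5, 4.5]
width: 14.8
gripper_force: 76.0
```

>>> move_arm --pt "0 0 0 -0.0099 0.0008 -0.01 0.01" --pt "0 0 0 -0.0091 0.0007 -0.0107 0.01" --pt "0 0 0 -0.0082 0.0007 -0.0114 0.01" --pt "0 0 0 -0.0073 0.0006 -0.012 0.01" --pt "0 0 0 0 0 0 0.01"

```text
clock: 43.7
eef_pos: [414.0, 186.7, 125.6]
tool_rot: [-3.124, -0.004, 3.06]
force: [-5.7, -4.5, 2.0]
width: 14.7
gripper_force: 76.1
```

```bash
python3 - <<'E'
from h import *
st()
E
```

```text
t 43.7 inc [-72.2  -0.7  75.6] w [414.  186.7 125.6] rpy [-179.    -0.2  175.3] F [-5.7 -4.5  2. ] wid 14.7
```

>>> move_arm --pt "0 0 0 -0.0035 0.0003 -0.006 0.01" --pt "0 0 0 -0.003 0.0002 -0.006 0.01" --pt "0 0 0 0 0 0 0.01" --pt "0 0 0 0 0 0 0.01"

```text
clock: 44.1
eef_pos: [408.0, 187.2, 114.2]
tool_rot: [-3.124, -0.004, 3.06]
force: [-6.1, -4.1, 2.2]
width: 14.9
gripper_force: 77.5
```

>>> move_arm --pt "0 0 0 0 0 0 0.05" --pt "0 0 0 0 0 0 0.05" --pt "0 0 0 0 0 0.03 0.05" --pt "0 0 0 0 0 0.04 0.05" --pt "0 0 0 0 0 0.04 0.05"

```text
clock: 44.6
eef_pos: [409.4, 188.7, 225.4]
tool_rot: [-3.128, -0.003, 3.06]
force: [1.5, -0.4, -0.3]
width: 50.5
gripper_force: 0.0
```

>>> move_arm --pt "0 0 0 0 -0.04 0.02 0.05" --pt "0 0 0 0 -0.045 0.01 0.05" --pt "0 0 0 0 -0.045 0 0.05" --pt "0 0 0 0 -0.045 0 0.05" --pt "0 0 0 0 -0.045 0 0.05"

```text
clock: 45.1
eef_pos: [409.9, -33.6, 254.7]
tool_rot: [-3.126, 0.0, 3.06]
force: [1.1, -0.3, 1.1]
width: 50.1
gripper_force: 0.0
```

```bash
python3 - <<'E'
from h import *
im,d=eyes.get_image("top"); P=pts("top",d)
m=(d>0)&(P[...,0]>420)&(P[...,0]<560)&(P[...,1]>80)&(P[...,1]<280)&(P[...,2]>80); q=P[m]
A=np.c_[q[:,0]-486,q[:,1]-181,np.ones(len(q))]; print(np.linalg.lstsq(A,q[:,2],rcond=None)[0])
cv2.imwrite("pics/c7.png",cv2.resize(im[190:330,160:350],None,fx=4,fy=4,interpolation=2)); st()
E
```

```text
[-7.01128898e-04 -1.04975024e-05  1.05255472e+02]
t 45.15 inc [ -58.6 -229.6  203.5] w [408.8 -42.5 253.5] rpy [-178.8   -0.2  174.7] F [ 0.2 -7.8  0.5] wid 50.2
```

View pics/c7.png

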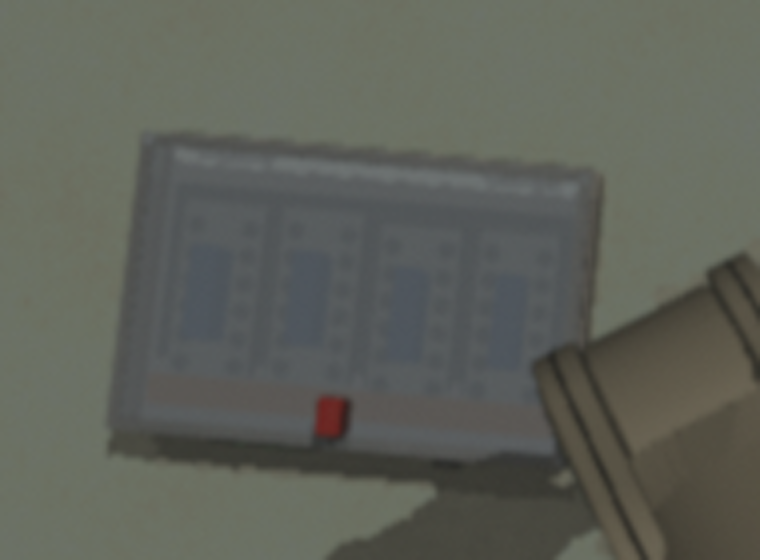

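The crop shows the hood flat shut with its fin at crop (332,417), and the four plates seated under it. I'll let the arm settle and check that it touches nothing.

>>> move_arm --pt "0 0 0 0 -0.02 0 0.05" --pt "0 0 0 0 0 0 0.05" --pt "0 0 0 0 0 0 0.05" --pt "0 0 0 0 0 0 0.05"

```text
clock: 45.55
eef_pos: [409.6, -50.4, 254.1]
tool_rot: [-3.127, -0.002, 3.062]
force: [-0.3, -0.0, 0.5]
width: 49.8
gripper_force: 0.0
```

```bash
python3 - <<'E'
from h import *
st(); print(ctrl.finish_job())
E
```

```text
t 45.55 inc [ -57.1 -237.4  204.1] w [409.6 -50.4 254.1] rpy [-1.792e+02 -1.000e-01  1.754e+02] F [-0.3 -0.   0.5] wid 49.8
the job is handed in; nothing more can be done
None
```

I handed the job in at about 45.6 s: all four blue-ribbed plates looked flat in their own bays with one end under the lip, and the hood measured flat shut with the arm clear. I did not touch the bottle, tip box or timer. The hand-in returned no verdict.

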